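Clear the magnetic holding plate and set its lever

TASK

A green sanding block has been left between the two brake pads on the magnetic holding plate: put it flat in the grey tray, and set the upper pad back squarely on the lower one, the same way up, leaving the lower pad where it lies. Then, only after that, swing the plate's red-balled lever until it is in line with the yellow pointer on its dial and let go. Do not move the pointer or disturb the other things on the bench.

Things in the scene. Friction and masses are not known exactly. Their poses are not given: they have to be found in the camera images.
- mag_plate: Magnetic holding plate, fixed, place varies: grey block, steel top with brass stripes, 180 (its x) x 110 (y) mm, top 72 mm above the bench; lugs out to y = +-65 mm, 12 mm high. Origin: centre of underside; z up. At its +x end a blue lever housing (x 88 to 150, y +-40, 76 mm high) with an upright white dial. Pads and block lie on its top, long sides roughly along its x, near its centre.
- pad_lower: Lower brake pad, lying flat on the holding plate: steel back plate down (52 mm along its x, 120 mm along its y, 6 mm thick, with tabs 16 mm wide out to y = +-73 mm), dark friction block above it (48 x 110 mm); 17 mm thick in all, 0.3 to 0.5 kg. Origin: centre of its underside (+-3 mm); z up, long axis y.
- sanding_block: Green and brown sanding block, 64 mm along its x, 125 mm along its y, 30 mm thick, 0.1 to 0.2 kg. It lies on the lower pad, its underside 89 mm above the bench. Origin: centre of its underside; z up, long axis y. Wider than the pads: fingers that reach more than 17 mm below the top of the upper pad close on this block instead.
- pad_upper: Upper brake pad, same shape, size and weight as the lower one, same way up (steel plate down); it lies on the sanding block, its underside 119 mm above the bench. Origin: centre of its underside; z up, long axis y. It may be put down on the bench meanwhile.
- tray: Shallow grey open tray, fixed to the bench (its place varies): outside 135 mm along its x, 170 mm along its y, walls 4 mm thick, 6 mm round rim whose top is 42 mm above the bench; it stands on short feet, its inner floor is 24 mm above the bench. Origin: centre of its underside; z up. The sanding block goes flat inside it.
- lever (a joint): Angle of the lever (rad) about a level axis along the plate's x through point lever_hinge: 0 = straight up, positive = leaning towards the plate's +y, range -1.05 to 1.05. It stays where it is left; turning it takes about 0.25 N m (2 to 3 N at the ball).
- lever_hinge (a point): Hinge point of the lever: on the plate's x axis 118 mm from the plate's origin, 97 mm above the bench.
- lever_ball (a point): Centre of the red ball (30 mm diameter) at the end of the lever, 120 mm from the hinge; z points along the lever, outward from the hinge. The lever is a steel rod of 10 mm diameter.
- pointer (a joint): Angle of the yellow pointer (rad), on the same axis and counted the same way as joint lever: the lever is in line when both read the same. It is stiff and must not be moved.
- pointer_tip (a point): Tip of the yellow pointer, a flat bar 13 mm beyond the lever (at 131 mm along the plate's x), in front of the white dial disc (radius 50 mm, centred on the axis, at x = 138 to 142 mm); its tip is 72 mm from the axis. z points along the pointer, outward.
- shelf_mid: Fixed grey-green shelf over the back of the bench, loaded with cartons up to 0.37 m above the bench; its board is 176 to 198 mm above the bench and its straight front edge lies at x = -108 mm in its own frame (z up, y along the shelf).
- polisher: Bystander, fixed: rotary sander. In its frame (z up, z = 0 on the bench): grey motor body x -195 to -119 mm, y -120 to 200 mm, up to 110 mm high; upright side handle at x -161, y 170 mm, 36 mm thick, up to 231 mm high; yellow disc, upright, x -238 to -209, y 92 to 248 mm, up to 158 mm high. The bench up to 150 mm beyond its +x side is free, as far as the shelf.
- bolt: Bystander: steel bolt 57 mm long along its y, head 18 mm across, lying on the bench. Origin: centre of its underside.
- masking_tape: Bystander: roll of masking tape, 104 mm diameter, 24 mm high. Origin: centre of the underside.
- glue_bottle: Bystander: standing white glue bottle with red nozzle, 44 mm wide, 136 mm high. Origin: centre of the underside.
- tape_measure: Bystander: yellow tape measure, 79 x 89 x 36 mm. Origin: centre of the underside.
- bearing: Bystander: ball bearing lying flat, 52 mm diameter, 15 mm high. Origin: centre of the underside.

How it is judged:
By the outcome, as a careful person would: the job done as asked, in the order asked, and still so for the second after the job is handed in, with the robot touching nothing.
It also fails if it takes over 72 s, if anything falls off the work surface, if the arm or the gripper's body presses on something with over 40 N, if the wrist force passes 120 N, or if a joint passes its speed limit or range.

ROBOT

A 6-joint arm with a two-finger parallel gripper is mounted at the origin on a cart in front of the work surface, level with it; the furniture and walls round the work are solid. World frame = base frame: x ahead of the robot, y to its left, z up, the work surface at z = 0. Lengths are in m, angles in rad, forces in N, time in s.
With the tool pointing down it reaches from about 0.3 to 0.875 m from the base axis. Payload 6.4 kg.
Tool frame: the origin (TCP) lies midway between the tips of the shut fingers; the grasp point (between the pads) lies 19 mm behind it; z points along the fingers, y is the line along which they close (so a half turn about z gives the same grasp; the last joint's range is limited). The gripper opens to 85 mm and grips with 20 to 120 N. Pads are 22 mm wide; open, the fingers measure 114 mm over their backs; the gripper's body (76 mm by 85 mm) begins 54 mm behind the grasp point. The pads swing forward as they close: fully open they stand 13 mm farther back than shut.
Start: joints at [-1.452, 0.181, 1.607, -0, 1.354, -0.206], TCP at [0.184, -0.545, 0.231] pointing down, gripper open.
Joint ranges: [-2.99, 2.99], [-0.89, 2.07], [0.3, 2.58], [-1.14, 4.28], [0, 2.63], [-3.12, 3.12]. Speed limits (rad/s): [2.57, 2.57, 3.01, 3.14, 3.14, 3.14].

INTERFACE

Orientations are given as a unit quaternion [w, x, y, z].
In Python, from bench import ctrl gives the robot as it stands. The module is installed in compiled form; this text tells all that it offers.
- The arm moves only by the tool move_arm, never from a script. Its argument "plan" is one flat list of numbers, 6 for each row, row after row: the shift along the world's x, y, z in units of 50 mm (1.0 is 50 mm), then the turn, a rotation vector about the world's x, y, z in rad. A call has 1 to 10 rows; each row is the pose to reach, as a shift and turn from the pose commanded when the call began; what a row does not reach only later rows make up. A row lasts 1/8 s, in which the tool goes at most 62.5 mm and 10.7 degrees, less where a joint would pass 70% of its speed; a pose out of reach is approached as far as the arm can. A call with a gripper value outside its range is refused whole. "grip" is the finger opening in mm, from 0 to 85.4, set as the call begins (left out, the last holds). The fingers move at their own pace and stop on an object; the grip force is fixed at half the most. Time passes only in rows, so rows that repeat a pose let the fingers close. It gives the time, the measured TCP pose, the force, the opening and the grip force at its end, in the units of the state.
- ctrl.get_obs(): the state, without advancing time (a new reading comes with each control period).
- ctrl.camera(name): name is "scene" or "top" or "wrist"; returns a dict with "pixels" (420x560x3 uint8, red, green, blue), "fx", "fy", "cx", "cy" (pixels), "dist_coeffs" ([k1, k2, p1, p2, k3] as OpenCV has them; the pictures are not rectified), "origin" and "attitude" of the camera in the world. Camera axes: x right, y down, z forward; pixel columns grow to the right and rows downward; lengths in m; the calibration is good to about 2 mm. A picture is of the moment at which its call begins. There is no depth.
- ctrl.hand_in(): hands the job in; it is judged then, once.
The state is a dict: "time_s": time; "q": joint angles; "dq": joint speeds; "joint_efforts": joint torques, N m; "eef_pos": TCP position; "eef_rot": TCP orientation; "wrist_force": force on the tool from outside, world axes, zero at the start; "torque": the same for the moment, N m; "opening": opening from 0.0 (shut) to 1.0 (fully open); "grasp_force": force on a finger pad.
Only numpy, scipy, OpenCV 4.12 (cv2) and the standard library are available. Lean on these libraries where they do the work, as an engineer would, in place of code of your own. Each camera call takes 0.05 s, during which the arm holds its last target. There are 200 camera calls.

## Working session

There is one attempt and no reset: what is moved stays moved. The work goes in short steps, Python scripts to look and compute and a tool call to move; the robot and the scene stay as the last step left them, time stands still between calls to the robot, and variables do not carry over. Pictures are saved under pics/ and viewed, at most 10 in all, crops included, and the job is handed in when it is done.

Besides the shell and the picture viewer there is one more tool, called after "Emit:" in YAML: its name, and indented under it one key for each argument. move_arm: Moves the arm, as the interface text tells. Its arguments: {"type":"object","properties":{"plan":{"type":"array"},"grip":{"type":"number"}},"required":["plan"]}

```bash
mkdir -p pics; cat > h.py <<'E'
import numpy as np, cv2
from bench import ctrl
from scipy.spatial.transform import Rotation as R
def cam(n):
    c=ctrl.camera(n); c['K']=np.array([[c['fx'],0,c['cx']],[0,c['fy'],c['cy']],[0,0,1.]])
    a=np.array(c['attitude'],float)
    c['R']=a if a.shape==(3,3) else R.from_quat(a[[1,2,3,0]]).as_matrix()
    c['o']=np.array(c['origin'],float); c['d']=np.array(c['dist_coeffs'],float); return c
def save(c,f): cv2.imwrite('pics/'+f,c['pixels'][:,:,::-1])
def ray(c,uv):
    p=cv2.undistortPoints(np.array(uv,float).reshape(-1,1,2),c['K'],c['d']).reshape(-1,2)
    return np.c_[p,np.ones(len(p))]@c['R'].T
def onz(c,uv,z):
    r=ray(c,uv); return c['o']+r*((z-c['o'][2])/r[:,2])[:,None]
def proj(c,P):
    P=np.array(P,float).reshape(-1,3); Rt=c['R'].T
    return cv2.projectPoints(P,cv2.Rodrigues(Rt)[0],-Rt@c['o'],c['K'],c['d'])[0].reshape(-1,2)
E
python3 - <<'E'
from h import *
for n in ['scene','top','wrist']:
    c=cam(n); save(c,n+'0.png'); print(n,c['o'],c['attitude'],c['fx'],c['d'])
o=ctrl.get_obs(); print(o['eef_pos'],o['eef_rot'],o['time_s'])
E
```

```text
scene [-0.46556525 -0.60003794  0.66838191] [-0.46522538  0.7182629  -0.43587586  0.27870412] 439.4849526101178 [-0.01072811  0.          0.          0.          0.        ]
top [ 0.2077718  -0.04824663  1.15431512] [ 0.10654622 -0.6625284   0.73198953 -0.11787857] 400.3430474289287 [0.001301 0.       0.       0.       0.      ]
wrist [ 0.26239901 -0.51862121  0.37297325] [ 0.13083582  0.80141993 -0.57577303 -0.09535979] 351.4503587412443 [-0.07725347  0.          0.          0.          0.        ]
[ 0.18344685 -0.54449673  0.23058188] [-6.93144387e-04  9.86842900e-01  1.61680582e-01  2.31390175e-05] 0.15
```

View pics/top0.png

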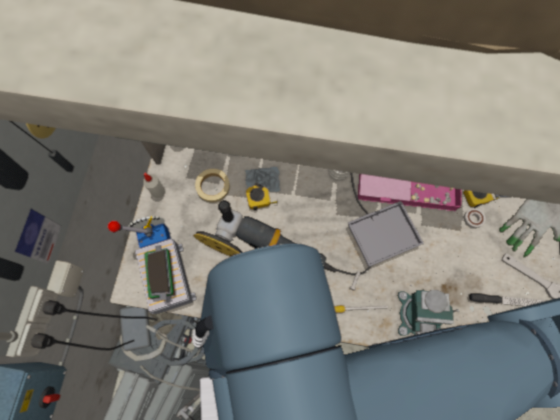

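View pics/scene0.png

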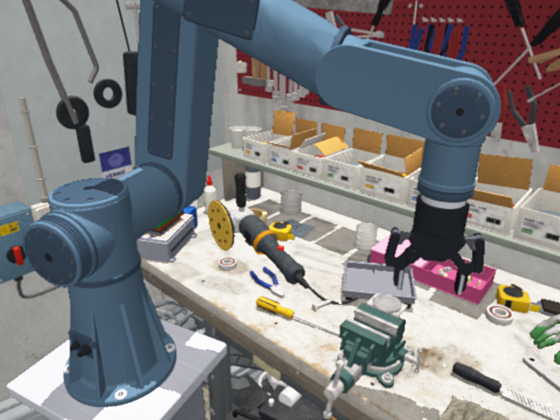

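The top view shows the plate and stack at about (160,272), the lever ball at (114,226), the blue housing at (152,235), the tray at (385,236) and the sander at (245,232). The scene view shows the same layout from the side, with the arm partly hiding the plate.

```bash
python3 - <<'E'
from h import *
c=cam('top'); im=c['pixels']; cr=im[170:330,90:250]
cv2.imwrite('pics/topcrop.png',cv2.resize(cr,(640,640)[:2],interpolation=cv2.INTER_CUBIC)[:600,:, ::-1])
hsv=cv2.cvtColor(im,cv2.COLOR_RGB2HSV)
m=cv2.inRange(hsv,(0,180,120),(6,255,255))+cv2.inRange(hsv,(174,180,120),(180,255,255))
n,l,s,ce=cv2.connectedComponentsWithStats(m)
for i in range(1,n):
    if s[i,4]>20: print('red',s[i],ce[i],onz(c,ce[i],.2))
for nm,uv,z in [('stack',(160,272),.136),('house',(152,235),.076),('tray',(385,236),.042),('sanderbody',(262,232),.1),('disc',(218,243),.1),('glue',(152,185),.1),('tape',(212,186),.024),('tm',(259,196),.036)]: print(nm,onz(c,uv,z).round(3))
a=onz(c,[(280,210),(290,210),(280,200)],0); print(a.round(3))
E
```

```text
red [108 221  11  11  96] [113.16666667 225.69791667] [[0.53431052 0.32168235 0.2       ]]
red [ 44 396   7   7  38] [ 46.84210526 398.81578947] [[0.15180083 0.45499533 0.2       ]]
stack [[0.42  0.224 0.136]]
house [[0.539 0.261 0.076]]
tray [[ 0.48  -0.396  0.042]]
sanderbody [[ 0.51  -0.045  0.1  ]]
disc [[0.491 0.076 0.1  ]]
glue [[0.679 0.254 0.1  ]]
tape [[0.692 0.094 0.024]]
tm [[ 0.641 -0.046  0.036]]
[[ 0.603 -0.106  0.   ]
 [ 0.6   -0.136  0.   ]
 [ 0.635 -0.109  0.   ]]
```

View pics/topcrop.png

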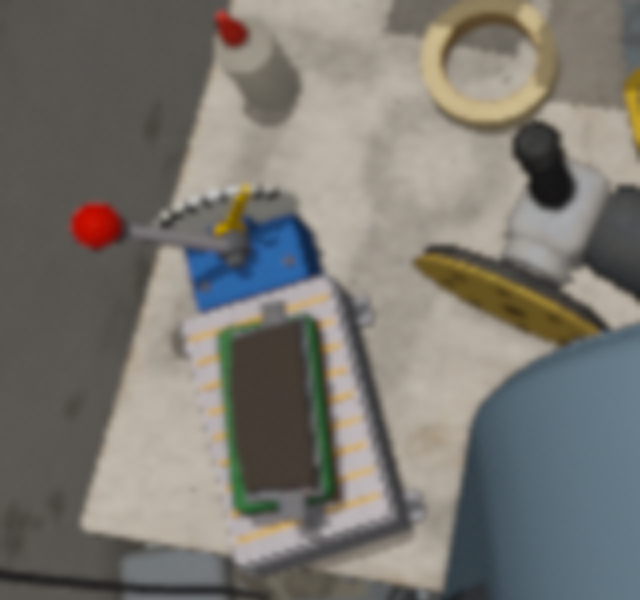

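The crop (4x, offset (90,170)) shows the upper pad's dark friction face at about (272,405), with green block edges either side. The lever leans left towards the ball at (97,226). The yellow pointer stands near upright at (235,210).

```bash
cat >> h.py <<'E'
def rect(c,mask,z):
    n,l,s,ce=cv2.connectedComponentsWithStats(mask); i=1+np.argmax(s[1:,4])
    p=np.argwhere(l==i)[:,::-1]; P=onz(c,p,z)[:,:2]
    r=cv2.minAreaRect((P*1000).astype(np.float32)); b=cv2.boxPoints(r); e=b[1]-b[0]; f=b[2]-b[1]
    e=e if np.hypot(*e)>np.hypot(*f) else f
    return np.round(r[0],1),np.round(r[1],1),round(np.degrees(np.arctan2(e[1],e[0])),1)
E
python3 - <<'E'
from h import *
c=cam('top'); im=c['pixels']; hsv=cv2.cvtColor(im,cv2.COLOR_RGB2HSV)
def roi(m,x0,x1,y0,y1):
    o=np.zeros_like(m);o[y0:y1,x0:x1]=m[y0:y1,x0:x1];return o
print('px',im[272,158],hsv[272,158],'tray',im[236,385],hsv[236,385],'bench',im[216,315])
d=np.abs(im.astype(int)-im[272,158].astype(int)).max(2)<22
print('fric',rect(c,roi(d.astype(np.uint8),140,180,245,305),.136))
d=np.abs(im.astype(int)-im[236,385].astype(int)).max(2)<25
print('tray floor',rect(c,roi(d.astype(np.uint8),335,430,195,275),.024))
g=cv2.inRange(hsv,(45,90,40),(90,255,255)); print('green',rect(c,roi(g,135,185,240,305),.119))
q=[(185,327),(340,285),(405,525),(240,570)]
P=onz(c,[(90+u/4,170+v/4) for u,v in q],.072); print(P.round(3),P.mean(0))
ax=(P[0]+P[1]-P[2]-P[3])[:2]; print(np.degrees(np.arctan2(ax[1],ax[0])))
for u in [(315,215),(310,225),(60,120),(140,115),(300,145),(330,150)]: print(u,onz(c,u,0).round(3),onz(c,u,.19).round(3),onz(c,u,.37).round(3))
E
```

```text
px [67 59 52] [14 57 67] tray [139 134 137] [162   9 139] bench [173 166 154]
fric (array([420.9, 230.3]), array([108.5,  49.5]), np.float32(5.3))
tray floor (array([ 479. , -383.9]), array([284.1, 230.3]), np.float32(75.5))
green (array([423.1, 203. ]), array([114.8,   5.5]), np.float32(4.6))
[[0.496 0.306 0.072]
 [0.515 0.199 0.072]
 [0.346 0.159 0.072]
 [0.328 0.268 0.072]] [0.42134338 0.23310072 0.072     ]
12.816070679753063
(315, 215) [[ 0.576 -0.21   0.   ]] [[ 0.515 -0.183  0.19 ]] [[ 0.458 -0.158  0.37 ]]
(310, 225) [[ 0.546 -0.191  0.   ]] [[ 0.49  -0.167  0.19 ]] [[ 0.438 -0.145  0.37 ]]
(60, 120) [[0.986 0.583 0.   ]] [[0.858 0.479 0.19 ]] [[0.737 0.381 0.37 ]]
(140, 115) [[0.979 0.321 0.   ]] [[0.852 0.26  0.19 ]] [[0.732 0.203 0.37 ]]
(300, 145) [[ 0.817 -0.193  0.   ]] [[ 0.716 -0.169  0.19 ]] [[ 0.621 -0.147  0.37 ]]
(330, 150) [[ 0.789 -0.287  0.   ]] [[ 0.694 -0.247  0.19 ]] [[ 0.603 -0.21   0.37 ]]
```

Emit:
move_arm:
  plan: [1,1,1,0,0,0,2,2,3,0,0,0,3,3,3,0,0,0,4,4,3,0,0,0,4.5,5,3,0,0,0,5,6,3,0,0,0,5,7,3,0,0,0,5,8,3,0,0,0,5,9,3,0,0,0,5,10,3,0,0,0]
  grip: 85

```text
time_s: 1.5
eef_pos: [0.4332, -0.0499, 0.3813]
eef_rot: [0.0, 0.987, 0.162, 0.0]
wrist_force: [0.2, 0.4, 0.3]
opening: 0.995
grasp_force: 0.0
```

Emit:
move_arm:
  plan: [0,1,0,0,0,-0.1,0,2,-0.3,0,0,-0.2,-0.2,3,-0.6,0,0,-0.23,-0.3,4,-0.9,0,0,-0.23,-0.3,5,-1.2,0,0,-0.23,-0.3,5.5,-1.2,0,0,-0.23,-0.3,5.5,-1.2,0,0,-0.23]

```text
time_s: 2.38
eef_pos: [0.4178, 0.2244, 0.3209]
eef_rot: [0.0, 0.999, 0.049, -0.0]
wrist_force: [0.3, -0.1, 0.2]
opening: 0.998
grasp_force: 0.0
```

```bash
python3 - <<'E'
from h import *
c=cam('wrist'); save(c,'w1.png'); print(c['o'],c['R'][:,2]); o=ctrl.get_obs(); print(o['eef_pos'],o['eef_rot'])
print(proj(c,[[.421,.230,.136]]))
E
```

```text
[0.50079247 0.23220067 0.46331009] [-0.31928028 -0.03069169 -0.9471632 ]
[0.41814643 0.22336362 0.321114  ] [ 2.29671948e-04  9.98830749e-01  4.83429982e-02 -1.93278919e-04]
[[278.03567848 179.53516834]]
```

View pics/w1.png

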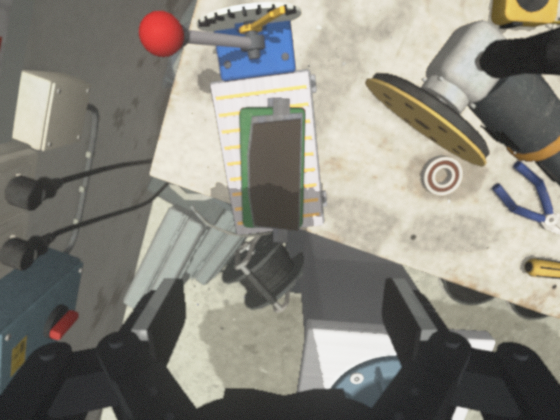

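The wrist view shows the upper pad's friction face at about x 248–302, y 118–230, with the green block around it. The ball is at (161,33) and the yellow pointer runs from (250,30) to (285,12).

```bash
python3 - <<'E'
from h import *
c=cam('wrist'); im=c['pixels']; hsv=cv2.cvtColor(im,cv2.COLOR_RGB2HSV)
def roi(m,x0,x1,y0,y1):
    o=np.zeros_like(m);o[y0:y1,x0:x1]=m[y0:y1,x0:x1];return o
print(im[150,275],im[210,275],im[106,280],im[160,244])
g=cv2.inRange(hsv,(40,70,30),(90,255,255)); g=roi(g,225,320,95,240)
# brown: r>=b, low
i=im.astype(int); f=((i.max(2)<95)&(i[:,:,0]>=i[:,:,1])&(g==0)).astype(np.uint8); f=cv2.morphologyEx(roi(f,240,310,112,235),cv2.MORPH_OPEN,np.ones((5,5)))
print('fric',rect(c,f,.136)); 
print('green',rect(c,((g>0)|((f>0))).astype(np.uint8),.119))
t=cam('top')
def ball(c,lo):
    h=cv2.cvtColor(c['pixels'],cv2.COLOR_RGB2HSV); m=cv2.inRange(h,(0,170,90),(6,255,255))+cv2.inRange(h,(174,170,90),(180,255,255)); m=roi(m,*lo)
    n,l,s,ce=cv2.connectedComponentsWithStats(m); k=1+np.argmax(s[1:,4]); return ce[k]
b1=ball(c,(100,230,0,90)); b2=ball(t,(95,130,205,245)); r1=ray(c,b1)[0]; r2=ray(t,b2)[0]
A=np.c_[r1,-r2]; s=np.linalg.lstsq(A,t['o']-c['o'],rcond=None)[0]; p,q=c['o']+s[0]*r1,t['o']+s[1]*r2; print('ball',b1,b2,p,q)
w=cv2.inRange(hsv,(0,0,0),(180,255,255))
# plate top edges in wrist: left/right columns of bright plate at rows
for v in (120,150,180): 
    row=im[v,200:330].astype(int); print(v,[tuple(x) for x in row[::6]])
E
```

```text
[95 85 79] [71 66 58] [147 145 142] [114 155 112]
fric (array([394.7, 231.7]), array([51.9, 47.5]), np.float32(6.2))
green (array([389.2, 231.7]), array([54.5, 50. ]), np.float32(6.2))Traceback (most recent call last):
  File "<stdin>", line 15, in <module>
  File "<stdin>", line 14, in ball
    return _wrapfunc(a, 'argmax', axis=axis, out=out, **kwds)
    return bound(*args, **kwds)
ValueError: attempt to get argmax of an empty sequence
```

```bash
python3 - <<'E'
from h import *
c=cam('wrist'); im=c['pixels']; hsv=cv2.cvtColor(im,cv2.COLOR_RGB2HSV); i=im.astype(int)
def roi(m,x0,x1,y0,y1):
    o=np.zeros_like(m);o[y0:y1,x0:x1]=m[y0:y1,x0:x1];return o
f=((i.max(2)<108)&(i[:,:,0]>=i[:,:,1]+2)).astype(np.uint8); f=cv2.morphologyEx(roi(f,240,310,105,235),cv2.MORPH_OPEN,np.ones((5,5)))
print('fric',rect(c,f,.136)); 
g=(roi(((i[:,:,1]>i[:,:,0]+18)).astype(np.uint8),225,320,95,240)); print('green',rect(c,g,.119))
m=((i[:,:,0]>120)&(i[:,:,1]<70)&(i[:,:,2]<80)).astype(np.uint8); m=roi(m,100,230,0,90); mu=cv2.moments(m); b1=(mu['m10']/mu['m00'],mu['m01']/mu['m00'])
import types
t=cam('top'); r1=ray(c,b1)[0]; r2=ray(t,(113.17,225.7))[0]
s=np.linalg.lstsq(np.c_[r1,-r2],t['o']-c['o'],rcond=None)[0]; p,q=c['o']+s[0]*r1,t['o']+s[1]*r2; print('ball',b1,p,q)
y=roi(((i[:,:,0]>150)&(i[:,:,2]<90)&(i[:,:,1]>110)).astype(np.uint8),235,300,0,45); pp=np.argwhere(y)[:,::-1]; print('ptr',len(pp),pp[pp[:,0].argmin()],pp[pp[:,0].argmax()],pp[pp[:,1].argmin()])
E
```

```text
fric (array([422.9, 234.1]), array([107.6,  46.3]), np.float32(6.0))
green (array([424.6, 253.7]), array([121.8,  29.6]), np.float32(3.3))
ball (157.6438876233865, 35.125284738041) [0.5320056  0.31881492 0.20676533] [0.53196613 0.31902516 0.20683332]
ptr 221 [237  29] [281  12] [280   8]
```

Emit:
move_arm:
  plan: [0.08,0.18,-1,0,0,0.01,0.08,0.18,-2,0,0,0.01,0.08,0.18,-3,0,0,0.01,0.08,0.18,-3.6,0,0,0.01,0.08,0.18,-3.9,0,0,0.01,0.08,0.18,-4.06,0,0,0.01,0.08,0.18,-4.06,0,0,0.01]

```text
time_s: 3.5
eef_pos: [0.423, 0.232, 0.1189]
eef_rot: [-0.0, 0.999, 0.052, 0.0]
wrist_force: [0.5, -0.1, 0.7]
opening: 0.993
grasp_force: 0.0
```

Emit:
move_arm:
  plan: [0,0,0,0,0,0,0,0,0,0,0,0,0,0,0,0,0,0,0,0,0,0,0,0,0,0,0,0,0,0]
  grip: 40

```text
time_s: 4.12
eef_pos: [0.4237, 0.2331, 0.1207]
eef_rot: [-0.001, 0.999, 0.053, 0.002]
wrist_force: [-3.7, 0.1, 11.8]
opening: 0.555
grasp_force: 86.8
```

Emit:
move_arm:
  plan: [0,0,0.1,0,0,0,0,0,0.4,0,0,0,0,0,1,0,0,0,0,0,2,0,0,0,0,0,3,0,0,0,0,0,4,0,0,0,0,0,4,0,0,0]

```text
time_s: 5.0
eef_pos: [0.4244, 0.2326, 0.3235]
eef_rot: [-0.001, 0.999, 0.052, 0.005]
wrist_force: [0.1, 0.3, -4.9]
opening: 0.56
grasp_force: 84.0
```

```bash
python3 - <<'E'
from h import *
c=cam('wrist'); save(c,'w2.png'); o=ctrl.get_obs(); print(o['eef_pos'],o['wrist_force'],o['opening'],o['q'],o['grasp_force'])
E
```

```text
[0.4229916  0.23221638 0.32017709] [ 0.19721516 -0.47380453 -5.72664597] 0.5609251634053113 [ 2.55488782e-01 -9.83309929e-02  1.71775598e+00 -6.00747541e-05
  1.51831018e+00  1.72148562e+00] 83.981564497808
```

View pics/w2.png

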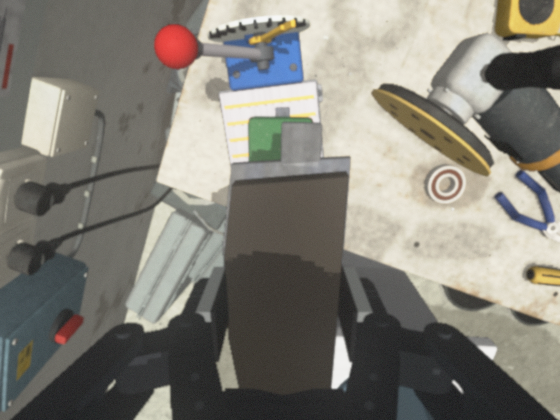

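The wrist view shows the pad held level between the fingers (about x 225–350). The block's green end is still on the plate at (280,140).

Emit:
move_arm:
  plan: [0.3,-1,0,0,0,0.15,0.6,-2,0,0,0,0.3,0.95,-3.1,0,0,0,0.45,1.3,-4.2,0,0,0,0.6,1.6,-5.3,0,0,0,0.75,2,-6.4,0,0,0,0.9,2.3,-7.5,0,0,0,0.92,2.64,-8.54,0,0,0,0.92,2.64,-8.54,0,0,0,0.92,2.64,-8.54,0,0,0,0.92]

```text
time_s: 6.3
eef_pos: [0.5532, -0.1943, 0.3156]
eef_rot: [-0.002, 0.872, 0.49, -0.001]
wrist_force: [-0.1, 0.0, -4.5]
opening: 0.555
grasp_force: 84.8
```

```bash
python3 - <<'E'
from h import *
c=cam('wrist'); save(c,'w3.png'); o=ctrl.get_obs(); print(o['eef_pos'],o['eef_rot'],o['wrist_force'],o['opening'],o['q'])
t=cam('top'); i=t['pixels']; 
E
```

```text
[ 0.55347365 -0.19378288  0.31628706] [-1.77478803e-03  8.71488158e-01  4.90412652e-01 -8.19277833e-04] [-0.57053389  1.12295975 -4.81162596] 0.558307966432524 [-5.39227502e-01  1.51564455e-01  1.46979013e+00  3.38234375e-04
  1.52413297e+00  6.42385618e-03]
```

View pics/w3.png

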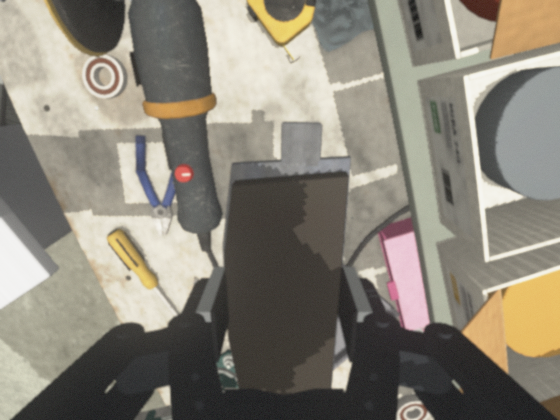

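The pad is held over the strip between the sander body (right edge about x=215) and the shelf (edge about x=400). The tape measure is at (285,15), with its hook at (290,55).

```bash
python3 - <<'E'
from h import *
c=cam('wrist')
print('hook, body edge, shelf, tail, cable', onz(c,[(290,57),(255,115),(345,90),(222,225),(215,262),(352,255),(400,212)],0).round(3), onz(c,[(393,110),(420,250)],.198).round(3), onz(c,[(213,90),(220,220)],.06).round(3))
e=np.array([.5136,.858]); n=np.array([-.858,.5136])
for ctr in [(0.555,-.195),(.585,-.165),(.58,-.15)]:
    P=[[*(np.array(ctr)+a*e+b*n),0] for a in(-.073,.073) for b in(-.057,.057)]; print(ctr,proj(c,P).round().tolist())
E
```

```text
hook, body edge, shelf, tail, cable [[ 0.625 -0.09   0.   ]
 [ 0.551 -0.127  0.   ]
 [ 0.664 -0.159  0.   ]
 [ 0.431 -0.229  0.   ]
 [ 0.389 -0.271  0.   ]
 [ 0.565 -0.365  0.   ]
 [ 0.654 -0.341  0.   ]] [[ 0.659 -0.174  0.198]
 [ 0.63  -0.286  0.198]] [[ 0.533 -0.08   0.06 ]
 [ 0.454 -0.208  0.06 ]]
(0.555, -0.195) [[327.0, 211.0], [244.0, 212.0], [330.0, 101.0], [240.0, 102.0]]
(0.585, -0.165) [[335.0, 182.0], [251.0, 183.0], [340.0, 67.0], [247.0, 67.0]]
(0.58, -0.15) [[327.0, 175.0], [241.0, 175.0], [330.0, 58.0], [237.0, 59.0]]
```

Emit:
move_arm:
  plan: [0,0,-1.1,0,0,0,0,0,-2.2,0,0,0,0,0,-3.3,0,0,0,0,0,-4.4,0,0,0,0,0,-5.3,0,0,0,0,0,-5.8,0,0,0,0,0,-6.05,0,0,0,0,0,-6.15,0,0,0,0,0,-6.15,0,0,0]

```text
time_s: 7.58
eef_pos: [0.5551, -0.1951, 0.0117]
eef_rot: [0.001, 0.871, 0.49, 0.0]
wrist_force: [0.4, -0.5, -4.4]
opening: 0.559
grasp_force: 84.8
```

Emit:
move_arm:
  plan: [0,0,-0.06,0,0,0,0,0,-0.12,0,0,0,0,0,-0.18,0,0,0,0,0,-0.18,0,0,0]

```text
time_s: 8.07
eef_pos: [0.5546, -0.1951, 0.0024]
eef_rot: [0.0, 0.872, 0.49, 0.0]
wrist_force: [-1.7, 0.5, 2.0]
opening: 0.56
grasp_force: 86.4
```

Emit:
move_arm:
  plan: [0,0,0,0,0,0,0,0,0,0,0,0,0,0,0,0,0,0,0,0,0.5,0,0,0,0,0,1.5,0,0,0,0,0,2.7,0,0,0,0,0,3.9,0,0,0,0,0,5.1,0,0,0,0,0,6.2,0,0,0,0,0,6.2,0,0,0]
  grip: 85

```text
time_s: 9.32
eef_pos: [0.5567, -0.1962, 0.3183]
eef_rot: [0.005, 0.872, 0.49, 0.003]
wrist_force: [0.2, -0.0, 0.0]
opening: 0.993
grasp_force: 0.0
```

Emit:
move_arm:
  plan: [-0.3,1,0,0,0,-0.15,-0.6,2,0,0,0,-0.3,-0.95,3.1,0,0,0,-0.45,-1.3,4.2,0,0,0,-0.6,-1.6,5.3,0,0,0,-0.75,-2,6.4,0,0,0,-0.9,-2.3,7.5,0,0,0,-0.94,-2.64,8.5,0,0,0,-0.94,-2.64,8.5,0,0,0,-0.94]

```text
time_s: 10.45
eef_pos: [0.4205, 0.2329, 0.3108]
eef_rot: [-0.0, 0.999, 0.045, -0.001]
wrist_force: [0.6, -0.5, -0.3]
opening: 0.996
grasp_force: 0.0
```

```bash
python3 - <<'E'
from h import *
c=cam('wrist'); save(c,'w4.png'); o=ctrl.get_obs(); print(o['time_s'],o['eef_pos'],o['eef_rot'])
i=c['pixels'].astype(int); g=(i[:,:,1]>i[:,:,0]+15).astype(np.uint8); g[:80]=0; g[:,:210]=0; g[:,330:]=0; g[235:]=0
print('green',rect(c,g,.119))
E
```

```text
10.5 [0.42128369 0.23127849 0.31080786] [ 2.48713699e-04  9.99017006e-01  4.43230334e-02 -6.55306527e-04]
green (array([425.8, 236.8]), array([122.3,  62.3]), np.float32(5.2))
```

View pics/w4.png

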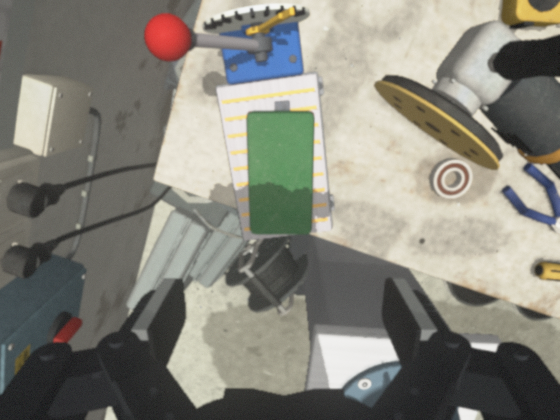

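The block lies with its top at about x 248–314, y 111–235, alone on the lower pad, and the plate is clear around it.

Emit:
move_arm:
  plan: [0.06,0.09,-1,0,0,0,0.06,0.09,-2.1,0,0,0,0.06,0.09,-3.2,0,0,0,0.06,0.09,-3.9,0,0,0,0.06,0.09,-4.25,0,0,0,0.06,0.09,-4.43,0,0,0,0.06,0.09,-4.43,0,0,0]

```text
time_s: 11.38
eef_pos: [0.4254, 0.2337, 0.0898]
eef_rot: [0.0, 0.999, 0.042, -0.001]
wrist_force: [0.0, 1.3, 0.3]
opening: 0.998
grasp_force: 0.0
```

Emit:
move_arm:
  plan: [0,0,0,0,0,0,0,0,0,0,0,0,0,0,0,0,0,0,0,0,0,0,0,0]
  grip: 55

```text
time_s: 11.88
eef_pos: [0.4266, 0.2348, 0.0917]
eef_rot: [-0.0, 0.999, 0.042, 0.001]
wrist_force: [-0.7, -0.8, 6.7]
opening: 0.749
grasp_force: 66.8
```

Emit:
move_arm:
  plan: [0,0,0.2,0,0,0,0,0,0.8,0,0,0,0,0,1.8,0,0,0,0,0,3,0,0,0,0,0,4.2,0,0,0,0,0,4.6,0,0,0,0,0,4.6,0,0,0]

```text
time_s: 12.75
eef_pos: [0.426, 0.2349, 0.3224]
eef_rot: [-0.0, 0.999, 0.042, 0.002]
wrist_force: [-0.6, -0.7, -1.8]
opening: 0.749
grasp_force: 66.2
```

```bash
python3 - <<'E'
from h import *
c=cam('top'); i=c['pixels'].astype(int)
m=((i[:,:,2]>=i[:,:,1]-3)&(i.max(2)>70)&(i.max(2)<175)).astype(np.uint8); o=np.zeros_like(m); o[195:275,335:430]=m[195:275,335:430]
o=cv2.morphologyEx(o,cv2.MORPH_OPEN,np.ones((3,3)))
print(o.sum(),rect(c,o,.024),rect(c,o,.042))
cv2.imwrite('pics/t2.png',cv2.resize(c['pixels'][150:290,290:450],None,fx=4,fy=4,interpolation=cv2.INTER_CUBIC)[:,:,::-1])
o=ctrl.get_obs(); print(o['eef_pos'],o['wrist_force'],o['opening'])
E
```

```text
3257 (array([ 501.7, -423.6]), array([248. , 217.1]), np.float32(84.3)) (array([ 497. , -417.7]), array([244. , 213.6]), np.float32(84.3))
[0.42517024 0.23459707 0.32035698] [ 0.12317284 -0.21757062 -1.54451553] 0.7469742938593826
```

View pics/t2.png

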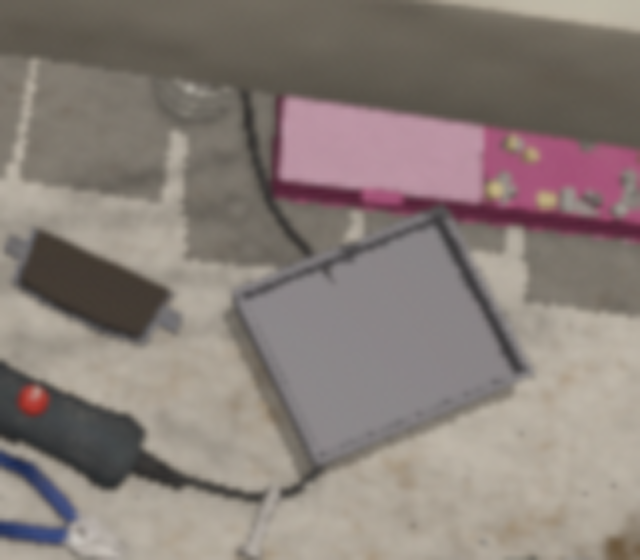

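The top crop shows the pad lying on the bench at (93,285). The tray rim corners are at about (237,293), (440,212), (523,372) and (318,468).

```bash
python3 - <<'E'
from h import *
c=cam('top')
P=onz(c,[(290+(u+.5)/4,150+(v+.5)/4) for u,v in [(237,293),(440,212),(523,372),(318,468)]],.042)[:,:2]
print(P.round(3),P.mean(0)); L=(P[1]-P[0]+P[2]-P[3])/2; S=(P[1]-P[2]+P[0]-P[3])/2
print(np.hypot(*L),np.hypot(*S),np.degrees(np.arctan2(L[1],L[0])),np.degrees(np.arctan2(S[1],S[0])))
o=ctrl.get_obs(); d=P.mean(0)-np.array(o['eef_pos'])[:2]; print(d/.05, o['eef_rot'])
E
```

```text
[[ 0.527 -0.3  ]
 [ 0.574 -0.459]
 [ 0.449 -0.494]
 [ 0.395 -0.336]] [ 0.48616857 -0.39735568]
0.16636858121666295 0.134076188177894 -72.33499427506527 15.40440787316511
[  1.23038042 -12.63626908] [ 1.62825740e-04  9.99097529e-01  4.24658833e-02 -8.65535008e-04]
```

Emit:
move_arm:
  plan: [0.1,-1.1,0,0,0,-0.15,0.2,-2.2,0,0,0,-0.3,0.3,-3.3,0,0,0,-0.45,0.4,-4.4,0,0,0,-0.6,0.5,-5.5,0,0,0,-0.75,0.6,-6.6,0,0,0,-0.9,0.7,-7.7,0,0,0,-1.05,0.8,-8.8,0,0,0,-1.2,0.95,-9.9,0,0,0,-1.3,1.1,-11,0,0,0,-1.37]

```text
time_s: 14.1
eef_pos: [0.4796, -0.3165, 0.3176]
eef_rot: [-0.0, 0.8, -0.6, -0.002]
wrist_force: [0.6, 0.4, -0.4]
opening: 0.744
grasp_force: 66.3
```

Emit:
move_arm:
  plan: [0.1,-1,0,0,0,0,0.13,-1.5,-0.5,0,0,0,0.13,-1.6,-1.5,0,0,0,0.13,-1.6,-2.5,0,0,0,0.13,-1.6,-3,0,0,0,0.13,-1.6,-3,0,0,0]

```text
time_s: 14.85
eef_pos: [0.4847, -0.3929, 0.1652]
eef_rot: [-0.001, 0.8, -0.599, -0.005]
wrist_force: [0.7, 0.4, -0.2]
opening: 0.748
grasp_force: 66.3
```

```bash
python3 - <<'E'
from h import *
c=cam('wrist'); save(c,'w5.png'); o=ctrl.get_obs(); p=np.array(o['eef_pos']);w,x,y,z=o['eef_rot']; print(o['time_s'],p,np.degrees(2*np.arctan2(y,x)),o['wrist_force'],o['opening'])
print((np.array([.486,-.397,.03])-p)/.05)
E
```

```text
14.9 [ 0.48586092 -0.39420542  0.16791955] -73.63605638373548 [-0.37182783 -0.7712738  -0.3846851 ] 0.7436261036354926
[ 0.00278161 -0.05589163 -2.75839107]
```

View pics/w5.png

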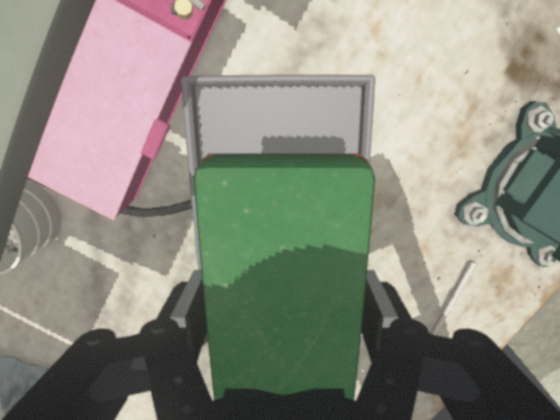

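The block is over the tray and square to it. Tray rim walls are at x≈188 and 372 and the far rim is at y≈78; the block spans x 196–373.

Emit:
move_arm:
  plan: [0,-0.06,-0.8,0,0,0,0,-0.06,-1.6,0,0,0,0,-0.06,-2.2,0,0,0,0,-0.06,-2.55,0,0,0,0,-0.06,-2.7,0,0,0,0,-0.06,-2.76,0,0,0,0,-0.06,-2.78,0,0,0,0,-0.06,-2.78,0,0,0]

```text
time_s: 15.9
eef_pos: [0.4873, -0.3989, 0.0322]
eef_rot: [0.0, 0.801, -0.599, 0.001]
wrist_force: [-0.7, -0.9, -1.5]
opening: 0.748
grasp_force: 66.4
```

Emit:
move_arm:
  plan: [0,0,-0.04,0,0,0,0,0,-0.08,0,0,0,0,0,-0.08,0,0,0]

```text
time_s: 16.27
eef_pos: [0.4868, -0.3982, 0.027]
eef_rot: [-0.0, 0.801, -0.599, -0.0]
wrist_force: [0.5, 0.6, -1.3]
opening: 0.748
grasp_force: 66.4
```

Emit:
move_arm:
  plan: [0,0,-0.05,0,0,0,0,0,-0.05,0,0,0]

```text
time_s: 16.52
eef_pos: [0.487, -0.3985, 0.0267]
eef_rot: [0.0, 0.801, -0.599, -0.0]
wrist_force: [-4.8, 5.2, 13.3]
opening: 0.75
grasp_force: 68.1
```

Emit:
move_arm:
  plan: [0,0,0.03,0,0,0,0,0,0.03,0,0,0,0,0,0.5,0,0,0,0,0,1.5,0,0,0,0,0,2.6,0,0,0,0,0,3.7,0,0,0,0,0,4.8,0,0,0,0,0,5.6,0,0,0,0,0,5.6,0,0,0]
  grip: 74

```text
time_s: 17.65
eef_pos: [0.4882, -0.3999, 0.3095]
eef_rot: [0.001, 0.801, -0.599, 0.004]
wrist_force: [-0.1, -0.1, -0.6]
opening: 0.867
grasp_force: 0.0
```

```bash
python3 - <<'E'
from h import *
c=cam('wrist'); save(c,'w6.png'); o=ctrl.get_obs(); p=np.array(o['eef_pos']);w,x,y,z=o['eef_rot']; print(o['time_s'],p,np.degrees(2*np.arctan2(y,x)),o['opening'])
i=c['pixels'].astype(int); g=(i[:,:,1]>i[:,:,0]+15).astype(np.uint8); print('green',rect(c,g,.054))
print((np.array([.555,-.195,.3])-p)/.05)
E
```

```text
17.7 [ 0.48743596 -0.39902154  0.30648525] -73.6331409239259 0.8690074662356235
green (array([ 487.3, -397.4]), array([ 63.3, 121. ]), np.float32(-73.6))
[ 1.35128084  4.08043075 -0.12970501]
```

Emit:
move_arm:
  plan: [0.1,0.4,0,0,0,0.18,0.2,0.8,0,0,0,0.36,0.3,1.2,0,0,0,0.54,0.4,1.6,0,0,0,0.72,0.6,2,0,0,0,0.9,0.8,2.4,0,0,0,1.08,0.9,2.8,0,0,0,1.26,1,3.2,0,0,0,1.44,1.2,3.6,0,0,0,1.62,1.35,4.08,0,0,0,1.8]
  grip: 85

```text
time_s: 18.95
eef_pos: [0.5539, -0.1935, 0.3022]
eef_rot: [-0.001, 0.966, 0.257, -0.001]
wrist_force: [0.2, -0.1, -0.3]
opening: 0.996
grasp_force: 0.0
```

Emit:
move_arm:
  plan: [0,0,0,0,0,0.18,0,0,0,0,0,0.36,0,0,0,0,0,0.51,0,0,0,0,0,0.51]

```text
time_s: 19.45
eef_pos: [0.5537, -0.194, 0.3026]
eef_rot: [-0.002, 0.872, 0.49, -0.001]
wrist_force: [0.4, -0.1, -0.3]
opening: 0.994
grasp_force: 0.0
```

```bash
python3 - <<'E'
from h import *
c=cam('wrist'); save(c,'w7.png'); o=ctrl.get_obs(); p=np.array(o['eef_pos']);w,x,y,z=o['eef_rot']; print(o['time_s'],p,np.degrees(2*np.arctan2(y,x)),o['opening'])
i=c['pixels'].astype(int); print(proj(c,[[.555,-.195,.017]]))
f=((i.max(2)<100)&(i[:,:,0]>=i[:,:,1]+2)).astype(np.uint8); f[:70]=0;f[:,:225]=0;f[:,345:]=0;f[240:]=0; f=cv2.morphologyEx(f,cv2.MORPH_OPEN,np.ones((5,5)))
print('fric',rect(c,f,.017)); print((np.array([.555,-.195,.003])-p)/.05)
E
```

```text
19.5 [ 0.55382706 -0.19409805  0.30296452] 58.53596075699382 0.9978672613268453
[[285.23064917 163.09858203]]
fric (array([ 554.2, -196. ]), array([103.8,  46.6]), np.float32(59.6))
[ 0.02345873 -0.01803909 -5.99929046]
```

Emit:
move_arm:
  plan: [0.02,-0.02,-1.1,0,0,0,0.02,-0.02,-2.2,0,0,0,0.02,-0.02,-3.3,0,0,0,0.02,-0.02,-4.4,0,0,0,0.02,-0.02,-5.2,0,0,0,0.02,-0.02,-5.7,0,0,0,0.02,-0.02,-5.9,0,0,0,0.02,-0.02,-5.96,0,0,0,0.02,-0.02,-5.96,0,0,0,0.02,-0.02,-5.96,0,0,0]

```text
time_s: 20.75
eef_pos: [0.5563, -0.1959, 0.008]
eef_rot: [0.001, 0.872, 0.49, 0.001]
wrist_force: [0.4, -0.2, 0.6]
opening: 0.991
grasp_force: 0.0
```

Emit:
move_arm:
  plan: [0,0,0,0,0,0,0,0,0,0,0,0,0,0,0,0,0,0,0,0,0,0,0,0,0,0,0,0,0,0]
  grip: 40

```text
time_s: 21.38
eef_pos: [0.5557, -0.1956, 0.0075]
eef_rot: [0.0, 0.872, 0.49, 0.0]
wrist_force: [-1.5, 1.7, 4.6]
opening: 0.536
grasp_force: 62.2
```

Emit:
move_arm:
  plan: [0,0,0.2,0,0,0,0,0,1,0,0,0,0,0,2,0,0,0,0,0,3.1,0,0,0,0,0,4.2,0,0,0,0,0,5.3,0,0,0,0,0,6.3,0,0,0,0,0,6.3,0,0,0]

```text
time_s: 22.38
eef_pos: [0.557, -0.1963, 0.3269]
eef_rot: [0.004, 0.872, 0.49, 0.002]
wrist_force: [-0.1, 0.0, -4.3]
opening: 0.538
grasp_force: 63.8
```

Emit:
move_arm:
  plan: [-0.3,1,0,0,0,-0.15,-0.6,2,0,0,0,-0.3,-0.95,3.1,0,0,0,-0.45,-1.3,4.2,0,0,0,-0.6,-1.6,5.3,0,0,0,-0.75,-2,6.4,0,0,0,-0.9,-2.3,7.5,0,0,0,-0.94,-3.5,8.5,0,0,0,-0.94,-4.2,8.5,0,0,0,-0.94,-4.2,8.5,0,0,0,-0.94]

```text
time_s: 23.62
eef_pos: [0.3415, 0.2303, 0.3194]
eef_rot: [0.0, 0.999, 0.044, -0.002]
wrist_force: [0.5, 0.0, -5.1]
opening: 0.539
grasp_force: 64.1
```

```bash
python3 - <<'E'
from h import *
c=cam('wrist'); save(c,'w8.png'); o=ctrl.get_obs(); p=np.array(o['eef_pos']);w,x,y,z=o['eef_rot']; print(o['time_s'],p,np.degrees(2*np.arctan2(y,x)),o['opening'],o['wrist_force'])
t=cam('top'); cv2.imwrite('pics/t3.png',t['pixels'][:,:,::-1])
E
```

```text
23.675 [0.3432969  0.22984083 0.31984408] 4.999820966051691 0.5323887424127581 [ 0.47714408  0.3031662  -5.99926338]
```

View pics/w8.png

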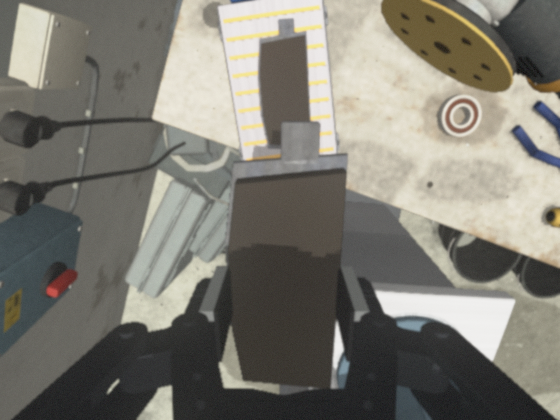

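The lower pad's friction face lies at about x 260–312, y 36–150 on the plate. The held pad's friction front edge is at about (289,178).

```bash
python3 - <<'E'
from h import *
c=cam('wrist'); o=ctrl.get_obs(); p=np.array(o['eef_pos']); i=c['pixels'].astype(int)
sub=(i[:,:,0]-i[:,:,2]>4)&(i.max(2)<105)&(i[:,:,1]<i[:,:,0]+1)
def face(x0,x1,y0,y1,z,rows):
    m=np.zeros(sub.shape,np.uint8); m[y0:y1,x0:x1]=sub[y0:y1,x0:x1]; m=cv2.morphologyEx(m,cv2.MORPH_OPEN,np.ones((5,5)))
    m=cv2.morphologyEx(m,cv2.MORPH_CLOSE,np.ones((5,5)))
    L=[];Rr=[]
    for v in rows:
        u=np.flatnonzero(m[v]); L.append((u[0],v)); Rr.append((u[-1]+1,v))
    A,B=onz(c,L,z)[:,:2],onz(c,Rr,z)[:,:2]
    cols=np.arange(int(L[0][0])+8,int(Rr[0][0])-8); F=onz(c,[(u,np.flatnonzero(m[:,u])[0]) for u in cols],z)[:,:2]
    ang=[np.polyfit(q[:,0],q[:,1],1) for q in (A,B)]; af=np.polyfit(F[:,1],F[:,0],1)
    a=np.mean([np.arctan(k[0]) for k in ang]); e=np.array([np.cos(a),np.sin(a)])
    n=np.array([-e[1],e[0]]); lat=(np.median(A@n)+np.median(B@n))/2; w=abs(np.median(A@n)-np.median(B@n)); fr=np.median(F@e)
    ctr=e*(fr-.055)+n*lat; print('ang',[np.degrees(np.arctan(k[0])).round(2) for k in ang],'front',-np.degrees(np.arctan(af[0])).round(2),'w',w.round(4),'ctr',ctr.round(4)); return ctr,a
l=face(240,325,25,150,.089,range(50,140,3)); z=p[2]-.0075+.017; h=face(215,355,165,320,z,range(195,260,3))
print('tcp',p,(l[0]-h[0])/.05, h[0]-p[:2])
E
```

```text
ang [np.float64(7.76), np.float64(-8.74)] front 15.46 w 0.0426 ctr [0.418 0.238]
ang [np.float64(-3.4), np.float64(4.14)] front 11.27 w 0.0457 ctr [0.3431 0.2304]
tcp [0.34511146 0.22929163 0.32054253] [1.49807572 0.15216497] [-0.00201756  0.00114973]
```

```bash
python3 - <<'E'
import cv2,numpy as np
i=cv2.imread('pics/w8.png').astype(int)[:,:,::-1]
for v in (30,50,80,110,140): print(v,'R',i[v,252:324:2,0].tolist(),'R-B',(i[v,252:324:2,0]-i[v,252:324:2,2]).tolist())
for u in (275,285,295): print('col',u,i[14:60:2,u,0].tolist())
E
```

```text
30 R [236, 234, 231, 233, 235, 234, 234, 236, 236, 236, 238, 240, 240, 205, 146, 145, 145, 141, 136, 143, 146, 209, 242, 242, 241, 237, 230, 232, 238, 235, 232, 232, 236, 237, 236, 233] R-B [4, 4, 4, 4, 4, 6, 7, 10, 13, 19, 23, 35, 49, 53, 6, -1, -1, -4, -6, -4, -1, 76, 101, 96, 93, 92, 88, 61, 32, 21, 17, 12, 9, 6, 5, 3]
50 R [237, 235, 235, 211, 133, 101, 98, 100, 97, 97, 96, 98, 96, 97, 97, 97, 99, 96, 96, 98, 93, 96, 96, 94, 99, 93, 98, 145, 227, 235, 232, 234, 235, 236, 237, 237] R-B [4, 5, 8, 13, 7, 17, 17, 18, 16, 16, 16, 17, 17, 17, 19, 19, 18, 17, 17, 15, 18, 18, 18, 17, 16, 16, 15, 10, 11, 8, 5, 5, 5, 4, 4, 4]
80 R [233, 234, 229, 168, 113, 99, 99, 100, 96, 100, 100, 94, 96, 98, 98, 98, 98, 96, 95, 97, 95, 94, 96, 97, 96, 95, 92, 100, 180, 235, 238, 238, 239, 241, 242, 243] R-B [4, 4, 5, 5, 10, 17, 17, 15, 18, 15, 17, 16, 16, 19, 16, 17, 17, 16, 16, 16, 16, 15, 16, 18, 17, 17, 18, 13, 14, 18, 25, 30, 39, 49, 63, 69]
110 R [242, 241, 239, 233, 194, 124, 101, 101, 99, 97, 98, 95, 98, 96, 97, 96, 93, 96, 98, 97, 94, 95, 96, 97, 97, 94, 95, 95, 115, 198, 234, 232, 232, 231, 233, 235] R-B [75, 66, 55, 46, 31, 9, 16, 16, 15, 15, 15, 13, 16, 15, 16, 14, 13, 17, 16, 14, 15, 14, 15, 14, 13, 15, 17, 15, 10, 8, 4, 6, 5, 5, 4, 4]
140 R [235, 237, 236, 237, 240, 241, 240, 202, 114, 90, 78, 76, 75, 75, 87, 126, 139, 139, 135, 136, 137, 140, 139, 139, 141, 137, 136, 135, 135, 132, 133, 134, 137, 142, 216, 231] R-B [18, 27, 41, 55, 62, 72, 85, 69, 12, 15, 13, 13, 10, 9, 7, 3, 5, 4, 4, 4, 5, 4, 4, 3, 4, 2, 3, 4, 5, 5, 4, 5, 3, 4, 6, 5]
col 275 [242, 226, 232, 232, 232, 232, 232, 233, 240, 244, 235, 175, 147, 122, 98, 96, 100, 97, 97, 98, 98, 97, 95]
col 285 [225, 232, 201, 144, 142, 140, 135, 137, 143, 142, 143, 138, 115, 97, 97, 96, 96, 97, 98, 95, 98, 95, 94]
col 295 [233, 233, 232, 230, 230, 226, 228, 237, 237, 187, 150, 125, 96, 96, 93, 98, 96, 99, 97, 96, 98, 96, 94]
```

```bash
python3 - <<'E'
from h import *
c=cam('wrist'); o=ctrl.get_obs(); p=np.array(o['eef_pos']); i=c['pixels'].astype(int)
def cross(line,th,lo,rev=False):   # sub-pixel dark crossing scanning inward
    k=np.arange(len(line)); s=k[::-1] if rev else k; st=-1 if rev else 1
    for j in s[1:]:
        if line[j]<th: a,b=line[j-st],line[j]; return lo+(j-st)+st*(a-th)/(a-b)
rows=range(46,116,2)
A=onz(c,[(cross(i[v,245:285,0],112,245),v) for v in rows],.089)[:,:2]; B=onz(c,[(cross(i[v,285:325,0],112,285,True),v) for v in rows],.089)[:,:2]
F=onz(c,[(u,cross(i[20:70,u,0],112,20)) for u in range(268,300,2)],.089)[:,:2]
k=[np.polyfit(q[:,0],q[:,1],1)[0] for q in(A,B)]; kf=np.polyfit(F[:,1],F[:,0],1)[0]; a=np.arctan(np.mean(k)); e=np.array([np.cos(a),np.sin(a)]); n=np.array([-e[1],e[0]])
print(np.degrees(np.arctan(k)),-np.degrees(np.arctan(kf)),'w',np.mean(A@n)-np.mean(B@n))
ctr=e*(np.median(F@e)-.055)+n*(np.mean(A@n)+np.mean(B@n))/2; print('lower',ctr,np.degrees(a),'front',np.median(F@e))
z=p[2]-.0075+.017
print(i[168:200,285,0].tolist()); print([i[v,222:250:2,0].tolist() for v in(200,230)],[i[v,330:358:2,0].tolist() for v in(200,230)])
for v in (174,176,178,180,182): print(v,(onz(c,[(289,v)],z)[0,:2]-p[:2]).round(4))
for v in(200,230): print(v,(onz(c,[(230,v),(349,v)],z)[:,1]-p[1]).round(4))
E
```

```text
[3.20200131 8.92847764] 15.845670871176871 w 0.04501457350369428
lower [0.41966435 0.23672949] 6.080468340411044 front 0.4973789571693836
[138, 136, 139, 136, 127, 102, 73, 63, 61, 63, 67, 77, 85, 91, 93, 90, 91, 89, 89, 92, 90, 92, 88, 90, 87, 88, 87, 85, 89, 86, 85, 86]
[[157, 157, 159, 151, 145, 124, 92, 88, 91, 92, 90, 92, 89, 88], [157, 161, 142, 131, 100, 87, 87, 90, 86, 90, 87, 86, 86, 87]] [[88, 88, 91, 93, 90, 92, 86, 91, 111, 114, 113, 113, 115, 112], [90, 83, 90, 86, 91, 86, 84, 96, 96, 94, 95, 97, 92, 97]]
174 [0.0528 0.0024]
176 [0.052  0.0023]
178 [0.0512 0.0022]
180 [0.0505 0.0022]
182 [0.0497 0.0021]
200 [ 0.0247 -0.0222]
230 [ 0.0242 -0.024 ]
```

```bash
python3 - <<'E'
from h import *
c=cam('wrist'); o=ctrl.get_obs(); p=np.array(o['eef_pos']); i=c['pixels'].astype(float)
print('cam x axis yaw',np.degrees(np.arctan2(c['R'][1,0],c['R'][0,0])),c['R'][2,0],o['eef_rot'])
g=cv2.GaussianBlur(i,(0,0),1.2); rb=g[:,:,0]-g[:,:,2]; R_=g[:,:,0]
def edges(rows,mid,z,half):
    for v in rows:
        f=R_[v,mid-6:mid+7].mean(); out=[]
        for s in(-1,1):
            k=np.arange(mid,mid+s*half,s); gr=np.abs(np.gradient(R_[v,k])); j=[q for q in range(5,len(k)) if gr[q]>4]; jj=j[0] if j else 0
            jj=max(range(jj,min(jj+5,len(k))),key=lambda q:gr[q]); out.append(k[jj])
        P=onz(c,[(out[0],v),(out[1],v)],z); print(v,out,P[:,:2].round(4).tolist(),'mid',P.mean(0)[:2].round(4))
print('lower'); edges(range(44,118,12),287,.089,40)
print('held'); edges(range(190,380,20),288,p[2]+.0095,75)
for nm,us,v0,v1,z in [('low fr',range(268,302,4),55,20,.089),('held fr',range(245,340,10),195,150,p[2]+.0095)]:
    pts=[]
    for u in us:
        k=np.arange(v0,v1,-1); gr=np.gradient(R_[k,u]); j=[q for q in range(2,len(k)-1) if gr[q]>5][0]; j=max(range(j,min(j+4,len(k))),key=lambda q:gr[q]); pts.append((u,k[j]))
    P=onz(c,pts,z)[:,:2]; print(nm,pts,-np.degrees(np.arctan(np.polyfit(P[:,1],P[:,0],1)[0])),P.mean(0))
E
```

```text
cam x axis yaw -85.2029973756205 -0.00016447667084359963 [ 2.36825293e-04  9.99125086e-01  4.18162217e-02 -6.39626240e-04]
lower
44 [np.int64(257), np.int64(303)] [[0.4724, 0.266], [0.4762, 0.2209]] mid [0.4743 0.2434]
56 [np.int64(257), np.int64(304)] [[0.4612, 0.2653], [0.4651, 0.2188]] mid [0.4632 0.242 ]
68 [np.int64(256), np.int64(305)] [[0.4498, 0.2655], [0.4539, 0.2167]] mid [0.4519 0.2411]
80 [np.int64(256), np.int64(305)] [[0.4383, 0.2648], [0.4425, 0.2155]] mid [0.4404 0.2402]
92 [np.int64(257), np.int64(306)] [[0.4268, 0.263], [0.4309, 0.2134]] mid [0.4288 0.2382]
104 [np.int64(258), np.int64(307)] [[0.415, 0.2613], [0.4192, 0.2112]] mid [0.4171 0.2362]
116 [np.int64(259), np.int64(307)] [[0.403, 0.2595], [0.4072, 0.2099]] mid [0.4051 0.2347]
held
190 [np.int64(233), np.int64(345)] [[0.3906, 0.2527], [0.3943, 0.2089]] mid [0.3924 0.2308]
210 [np.int64(231), np.int64(290)] [[0.3823, 0.2531], [0.3842, 0.2297]] mid [0.3833 0.2414]
230 [np.int64(229), np.int64(289)] [[0.3736, 0.2537], [0.3757, 0.2293]] mid [0.3746 0.2415]
250 [np.int64(227), np.int64(295)] [[0.3646, 0.2542], [
[... 395 characters left out ...]
0.2277]
350 [np.int64(236), np.int64(333)] [[0.3132, 0.2486], [0.317, 0.2034]] mid [0.3151 0.226 ]
370 [np.int64(240), np.int64(332)] [[0.3013, 0.2463], [0.305, 0.2022]] mid [0.3031 0.2243]
low fr [(268, np.int64(46)), (272, np.int64(46)), (276, np.int64(45)), (280, np.int64(44)), (284, np.int64(43)), (288, np.int64(43)), (292, np.int64(42)), (296, np.int64(40)), (300, np.int64(39))] 16.53388018845071 [0.47538702 0.23958607]
held fr [(245, np.int64(177)), (255, np.int64(176)), (265, np.int64(175)), (275, np.int64(174)), (285, np.int64(173)), (295, np.int64(172)), (305, np.int64(171)), (315, np.int64(170)), (325, np.int64(169)), (335, np.int64(168))] 10.645933736746013 [0.39941713 0.23105845]
```

Emit:
move_arm:
  plan: [0.8,0.08,0,0,0,0.03,1.52,0.16,0,0,0,0.05,1.52,0.16,-1,0,0,0.05,1.52,0.16,-2,0,0,0.05,1.52,0.16,-3,0,0,0.05,1.52,0.16,-3.7,0,0,0.05,1.52,0.16,-4.1,0,0,0.05,1.52,0.16,-4.3,0,0,0.05,1.52,0.16,-4.36,0,0,0.05,1.52,0.16,-4.36,0,0,0.05]

```text
time_s: 25.12
eef_pos: [0.4221, 0.2376, 0.1044]
eef_rot: [-0.0, 0.998, 0.067, 0.001]
wrist_force: [0.5, 0.6, -4.1]
opening: 0.531
grasp_force: 64.1
```

```bash
python3 - <<'E'
from h import *
for k in range(3):
    o=ctrl.get_obs(); print(o['time_s'],np.round(o['eef_pos'],4),np.degrees(2*np.arctan2(o['eef_rot'][2],o['eef_rot'][1])),np.round(o['wrist_force'],1))
    c=cam('scene')
save(c,'s2.png')
E
```

```text
25.125 [0.4221 0.2376 0.1044] 7.702617033607644 [ 0.5  0.6 -4.1]
25.175 [0.4222 0.2377 0.1046] 7.713208624203399 [-0.  -0.9 -5.3]
25.225 [0.4222 0.2378 0.1047] 7.7189357339525415 [-0.4  0.7 -4.8]
```

Emit:
move_arm:
  plan: [-0.02,0,-0.06,0,0,0,-0.02,0,-0.12,0,0,0,-0.02,0,-0.15,0,0,0,-0.02,0,-0.15,0,0,0]

```text
time_s: 25.78
eef_pos: [0.4202, 0.2376, 0.0965]
eef_rot: [0.0, 0.998, 0.067, -0.0]
wrist_force: [-3.8, -0.7, 2.2]
opening: 0.532
grasp_force: 64.7
```

Emit:
move_arm:
  plan: [0,0,0,0,0,0,0,0,0,0,0,0,0,0,0,0,0,0,0,0,0.4,0,0,0,0,0,1.4,0,0,0,0,0,2.5,0,0,0,0,0,3.6,0,0,0,0,0,4.5,0,0,0,0,0,4.5,0,0,0]
  grip: 85

```text
time_s: 26.9
eef_pos: [0.4225, 0.2382, 0.3259]
eef_rot: [-0.001, 0.998, 0.067, 0.004]
wrist_force: [-0.2, 0.1, -1.0]
opening: 0.997
grasp_force: 0.0
```

```bash
python3 - <<'E'
from h import *
c=cam('wrist'); save(c,'w9.png'); o=ctrl.get_obs(); p=np.array(o['eef_pos']); print(o['time_s'],p)
i=c['pixels'].astype(float)
ctr=proj(c,[[.421,.2375,.106]])[0]; print(ctr)
# project expected corners of upper friction(.106), lower steel (.078), lower friction(.089) far edge etc.
g=cv2.GaussianBlur(i,(0,0),.8); R_=g[:,:,0]
u0=int(ctr[0])
for v in range(int(ctr[1])-45,int(ctr[1])+46,15): print(v,u0-40,R_[v,u0-40:u0+41:2].astype(int).tolist())
for u in (u0-14,u0,u0+14): print('c',u,int(ctr[1])-70,R_[int(ctr[1])-70:int(ctr[1])-30,u].astype(int).tolist(),int(ctr[1])+30,R_[int(ctr[1])+30:int(ctr[1])+75,u].astype(int).tolist())
E
```

```text
26.95 [0.4212918  0.23784054 0.32308005]
[284.28721123 178.48051892]
133 244 [238, 237, 237, 238, 239, 239, 240, 240, 239, 222, 158, 114, 105, 105, 104, 105, 106, 105, 105, 105, 105, 106, 104, 104, 104, 104, 104, 105, 104, 104, 104, 105, 141, 218, 236, 233, 234, 237, 237, 235, 229]
148 244 [235, 236, 235, 234, 234, 235, 236, 236, 219, 158, 115, 105, 105, 105, 105, 104, 104, 103, 102, 103, 103, 103, 103, 102, 102, 102, 102, 101, 102, 103, 102, 108, 164, 230, 239, 238, 239, 240, 240, 238, 233]
163 244 [232, 234, 234, 234, 232, 232, 232, 223, 171, 118, 104, 102, 102, 102, 101, 102, 101, 101, 100, 100, 100, 100, 100, 99, 100, 100, 100, 101, 100, 100, 101, 111, 184, 238, 242, 240, 240, 242, 242, 240, 236]
178 244 [229, 229, 232, 233, 231, 227, 223, 214, 168, 117, 101, 99, 98, 99, 98, 98, 97, 99, 98, 98, 97, 98, 97, 98, 98, 98, 98, 98, 98, 98, 99, 121, 204, 241, 243, 242, 241, 242, 242, 241, 239]
193 244 [158, 156, 156, 161, 161, 158, 155, 152, 125, 89, 79, 76, 76, 77, 75, 76, 76, 76, 75, 75, 75, 75, 78, 77, 77, 77, 77, 76, 77, 78, 81, 102, 148, 178, 185, 189, 191, 206, 222, 213, 196]
208 
[... 902 characters left out ...]
137, 122, 110, 105, 105, 105, 105, 106, 105, 105, 105, 105, 105, 104, 105, 104, 104, 104, 103, 103] 208 [73, 73, 72, 71, 71, 71, 72, 72, 71, 71, 72, 71, 70, 70, 69, 69, 72, 79, 88, 97, 100, 101, 101, 101, 100, 100, 101, 101, 100, 97, 92, 85, 81, 81, 84, 87, 87, 91, 105, 116, 112, 95, 80, 72, 66]
c 298 108 [214, 201, 190, 186, 188, 193, 198, 197, 191, 176, 159, 148, 145, 145, 146, 149, 151, 151, 145, 131, 116, 105, 102, 103, 104, 105, 105, 104, 103, 103, 103, 104, 103, 103, 104, 103, 103, 103, 103, 102] 208 [73, 73, 72, 72, 72, 72, 72, 72, 72, 71, 71, 71, 72, 71, 71, 71, 72, 72, 76, 87, 102, 118, 130, 139, 145, 144, 130, 108, 91, 84, 83, 83, 82, 81, 81, 80, 81, 81, 82, 83, 83, 83, 82, 81, 81]
```

```bash
python3 - <<'E'
from h import *
c=cam('wrist'); i=c['pixels'].astype(float); g=cv2.GaussianBlur(i,(0,0),.6); R_=g[:,:,0]
a=np.radians(7.5); e=np.array([np.cos(a),np.sin(a)]); n=np.array([-e[1],e[0]]); ct=np.array([.421,.2375])
for z in(.095,.078): print(z,[proj(c,[[*(ct+s*e+t*n),z]])[0].round(1).tolist() for s,t in((.073,.008),(.073,-.008),(.06,.008),(.06,-.008),(-.073,.008),(-.073,-.008),(.06,.026),(.06,-.026))])
for v in range(98,124,4): print(v,260,i[v,260:312,0].astype(int).tolist())
for v in range(232,256,4): print(v,260,i[v,256:316,0].astype(int)[::2].tolist())
E
```

```text
0.095 [[276.4, 104.5], [292.1, 104.6], [276.4, 117.6], [292.0, 117.6], [276.7, 237.4], [290.7, 237.4], [258.9, 117.5], [309.5, 117.7]]
0.078 [[276.7, 104.1], [291.8, 104.1], [276.7, 116.6], [291.6, 116.6], [277.0, 231.8], [290.5, 231.9], [260.0, 116.5], [308.4, 116.7]]
98 260 [244, 244, 244, 244, 244, 244, 244, 244, 245, 244, 244, 244, 244, 244, 244, 244, 244, 244, 244, 243, 243, 244, 244, 244, 244, 243, 242, 241, 240, 239, 239, 241, 242, 240, 238, 234, 232, 233, 236, 238, 238, 238, 236, 236, 234, 232, 233, 232, 236, 236, 236, 236]
102 260 [233, 231, 232, 233, 234, 235, 236, 236, 235, 236, 236, 235, 234, 233, 234, 236, 236, 235, 233, 233, 234, 235, 233, 231, 230, 228, 229, 225, 225, 227, 229, 228, 227, 226, 225, 226, 230, 235, 235, 234, 234, 235, 236, 235, 235, 236, 236, 237, 237, 236, 236, 236]
106 260 [234, 234, 233, 235, 236, 235, 235, 235, 235, 236, 237, 237, 235, 235, 233, 236, 237, 235, 235, 233, 227, 213, 181, 153, 146, 143, 145, 144, 142, 139, 142, 142, 146, 147, 144, 145, 162, 199, 222, 231, 235, 235, 235, 237, 235, 235, 234, 236, 236, 236, 237, 234]
110 260 [234, 233, 233, 
[... 1168 characters left out ...]
47, 144, 142, 151, 170, 183, 204, 216]
236 260 [150, 148, 125, 120, 119, 114, 109, 98, 89, 80, 68, 73, 74, 87, 98, 100, 101, 97, 93, 94, 85, 83, 83, 84, 85, 86, 90, 103, 127, 158]
240 260 [131, 115, 76, 66, 71, 65, 64, 65, 67, 62, 61, 68, 64, 77, 76, 72, 82, 81, 84, 81, 84, 84, 85, 87, 83, 88, 87, 93, 99, 105]
244 260 [94, 67, 65, 69, 66, 72, 66, 63, 60, 64, 62, 67, 76, 84, 80, 74, 81, 82, 81, 81, 81, 82, 83, 84, 84, 89, 87, 94, 98, 100]
248 260 [68, 65, 68, 67, 69, 62, 61, 65, 62, 64, 71, 80, 69, 85, 88, 76, 80, 81, 82, 82, 82, 83, 82, 83, 82, 89, 88, 88, 95, 101]
252 260 [71, 65, 63, 66, 62, 62, 68, 68, 80, 87, 75, 68, 62, 57, 59, 84, 80, 83, 82, 83, 85, 79, 83, 82, 85, 89, 88, 88, 94, 95]
```

Emit:
move_arm:
  plan: [-0.1,0.2,0.1,0,-0.15,0,-0.2,0.4,0.2,0,-0.3,0,-0.3,0.6,0.4,0,-0.45,0,-0.4,0.6,0.4,0,-0.6,0,-0.4,0.6,0.4,0,-0.6,0,-0.4,0.6,0.4,0,-0.6,0]

```text
time_s: 27.75
eef_pos: [0.4005, 0.2676, 0.3407]
eef_rot: [0.02, 0.954, 0.065, 0.294]
wrist_force: [0.5, 0.4, -0.7]
opening: 0.994
grasp_force: 0.0
```

```bash
cat > lev.py <<'E'
from h import *
u_=np.radians(12.8); ex=np.array([np.cos(u_),np.sin(u_),0]); ny=np.array([-ex[1],ex[0],0]); H=np.array([.4213,.2331,0])+.118*ex+np.array([0,0,.097])
def plane(c,uv,dx):
    r=ray(c,[uv])[0]; Q=H+dx*ex; t=((Q-c['o'])@ex)/(r@ex); P=c['o']+t*r; return np.array([(P-H)@ny,P[2]-H[2]])
def look(c,box):
    i=c['pixels'].astype(int); x0,x1,y0,y1=box
    s=i[y0:y1,x0:x1]; off=np.array([x0,y0])
    red=((s[:,:,0]>110)&(s[:,:,1]<75)&(s[:,:,2]<85)).astype(np.uint8)
    yel=((s[:,:,0]-s[:,:,2]>80)&(s[:,:,1]-s[:,:,2]>40)&(s[:,:,0]>130)).astype(np.uint8)
    out=[]
    for m in(red,yel):
        n,l,st,ce=cv2.connectedComponentsWithStats(m); k=1+np.argmax(st[1:,4]); out.append((np.argwhere(l==k)[:,::-1]+off,st[k]))
    return out
E
python3 - <<'E'
from lev import *
c=cam('wrist'); save(c,'w10.png'); o=ctrl.get_obs(); print(o['time_s'],o['eef_pos'],c['o'],c['R'][:,2])
hp=proj(c,[H,H+.131*0*ex+.013*ex+[0,0,.072],[.532,.319,.207]]); print('H,upright tip,ball px',hp.round())
x,y=hp[0].astype(int)
(rd,s1),(yl,s2)=look(c,(max(x-200,0),min(x+120,560),max(y-200,0),min(y+60,420)))
b=rd.mean(0); P=plane(c,b,0); print('ball',b,s1,P,np.hypot(*P),np.arctan2(*P))
print('yel',s2,len(yl)); q=np.array([plane(c,p,.013) for p in yl]); d,v0=q,None
r=np.hypot(*q.T); vx,vy,x0,y0=cv2.fitLine(q.astype(np.float32),cv2.DIST_L2,0,.01,.01).ravel(); print('line ang',np.arctan2(vx,vy),'pt',x0,y0,'rmin/max',r.min(),r.max()); j=np.argsort(r)[-8:]; t=q[j].mean(0); print('tip',t,np.hypot(*t),np.arctan2(*t),yl[j].mean(0))
E
```

```text
27.8 [0.40107502 0.267525   0.34129022] [0.38857998 0.27849915 0.50440538] [ 0.27077051 -0.04297036 -0.9616844 ]
H,upright tip,ball px [[288. 185.]
 [292. 150.]
 [233. 141.]]
ball [232.10670732 142.76676829] [130 127  31  31 656] [0.05983805 0.12523991] 0.1388006739458949 0.44572010527317846
yel [188 143  40  26 136] 136
line ang 2.616778 pt -0.0045658164 0.05659559 rmin/max 0.026743632001296747 0.08840407418782553
tip [-0.01932637  0.08476791] 0.08694312173092945 -0.22416007183285747 [312.    143.625]
```

```bash
python3 - <<'E'
from lev import *
c=cam('wrist'); i=c['pixels'].astype(int)
hsv=cv2.cvtColor(c['pixels'],cv2.COLOR_RGB2HSV)
def ch(p,h):
    if 12<h[0]<35 and h[1]>110: return 'Y'
    if (h[0]<8 or h[0]>172) and h[1]>150: return 'R'
    if 95<h[0]<130 and h[1]>100: return 'b'
    v=int(h[2]); return '#' if v<70 else ('g' if v<160 else ('-' if v<215 else '.'))
for v in range(122,204,2): print(v,''.join(ch(i[v,u],hsv[v,u]) for u in range(216,340)))
E
```

```text
122 gggggggggggggggggggggggggggggggggg--.......................--ggggggggggggggggggggg---.......................................
124 gggggggggggggggggggggggggggggggg--..........................--ggggggggggggggggggg--.........................................
126 ggggggggggggggggggggggggggggggg--......................--.-------gggggggggggggg--...........................................
128 ggggggggggggg-RRRRR-gggggggggg--.......................--------------gg---gg----............................................
130 gggggggggRRRRRRRRRRRRRRR-gggg--.........................------------------------............................................
132 ggggggRRRRRRRRRRRRRRRRRRRR-----........................----------------------...............................................
134 gggg-RRRRRRRRRRRRRRRRRRRRRRR---........................--------------------.................................................
136 ggg-RRRRRRRRRRRRRRRRRRRRRRRRR---.....................---------------------..................................................
138 gggRRRRRRRRRRRRRRRRRRRRRRRRRRR--....................------------
[... 3488 characters left out ...]
bbbbbbbbbbbbbbbbb-gggggbbb--........-------------------
194 -..................------------gggggbbbbggggggbbbbbbbbbbbbbbbbbbbbbbbbbbbbbbbbbbbbbbbbggggggbbb--.......--------------------
196 ................-----------ggggggggggbbgggggggbbbbbbbbbbbbbbbbbbbbbbbbbbbbbbbbbbbbbbbbbbgggbbbb---....----------------------
198 .........---------------ggggggggggggbbbgggggg-bbbbbbbbbbbbbbbbbbbbbbbbbbbbbbbbbbbbbbbbbbbbbbbbb---...-----------------------
200 ...........--------------gggggggggggbbbbbgggbbbbbbbbbbbbbbbbbbbbbbbbbbbbbbbbbbbbbbbbbbbbbbbbbbbb----------------------------
202 ...........----------------gggggggggbbbbbbbbbbbbbbbbbbbbbbbbbbbbbbbbbbbbbbbbbbbbbbbbbbbbbbbbbbbb----------------------------
```

```bash
cat >> lev.py <<'E'
from scipy.optimize import least_squares
def pts(c,box):
    (rd,_),(yl,_)=look(c,box); b=rd.mean(0)
    (x,y),r=cv2.minEnclosingCircle(rd.astype(np.float32))
    tip=yl[np.argsort(yl[:,1])[:3]].mean(0)
    bar=[]
    for v in range(yl[:,1].min()+4,yl[:,1].min()+19,2):
        u=yl[yl[:,1]==v,0]; bar.append((u.mean(),v))
    return np.array([x,y]),tip,np.array(bar)
def fit(c,box,full=True):
    b,tip,bar=pts(c,box)
    def geo(p):
        Hh=H+p[0]*ex+p[1]*ny; d=lambda a:np.sin(a)*ny+np.cos(a)*np.array([0,0,1])
        return Hh,Hh+.12*d(p[2]),Hh+.013*ex+.072*d(p[3]),Hh+.013*ex+.02*d(p[3])
    def res(p):
        Hh,B,T,T0=geo(p); pb,pt,p0=proj(c,[B,T,T0]); l=(pt-p0)/np.linalg.norm(pt-p0); nn=np.array([-l[1],l[0]])
        return np.r_[pb-b,pt-tip,(bar-p0)@nn*.7,p[:2]/.02]
    s=least_squares(res,[.005,0,.45,-.35],x_scale=[.01,.01,.1,.1]); return s.x,s.fun,geo(s.x),b,tip
E
python3 - <<'E'
from lev import *
c=cam('wrist'); p,f,g,b,t=fit(c,(200,340,120,205)); print('dH',p[:2],'lever',p[2],'ptr',p[3]); print(f.round(1)); print('H',g[0],'ball',g[1],'axis px',proj(c,[g[0],g[0]+.013*ex]).round(),b,t)
print((np.array(g[1])-np.array(ctrl.get_obs()['eef_pos']))/.05)
E
```

```text
dH [0.00941552 0.00760518] lever 0.4505647163083855 ptr -0.44424911114832294
[-0.1 -0.4  0.2  0.6  0.8  0.2  0.4 -0.4 -0.1 -0.3 -0.2 -0.4  0.5  0.4]
H [0.54386424 0.2687449  0.097     ] ball [0.53228681 0.31970316 0.20502416] axis px [[280. 179.]
 [279. 170.]] [232.27586365 143.86207581] [311.         144.33333333]
[ 2.61684719  1.04673923 -2.73065603]
```

Emit:
move_arm:
  plan: [0.1,0,0,0,0.15,0,0.2,0,0,0,0.3,0,0.3,0,0,0,0.45,0,0.4,0,0,0,0.6,0,0.4,0,0,0,0.6,0]

```text
time_s: 28.52
eef_pos: [0.4232, 0.2666, 0.3399]
eef_rot: [0.0, 0.998, 0.066, -0.002]
wrist_force: [-0.6, 0.5, -0.6]
opening: 0.995
grasp_force: 0.0
```

Emit:
move_arm:
  plan: [0.2,0.1,0,0,0,0.17,0.4,0.2,0,0,0,0.34,0.6,0.3,0,0,0,0.51,0.9,0.4,0,0,0,0.68,1.2,0.5,0,0,0,0.85,1.5,0.6,0,0,0,1.02,1.8,0.7,0,0,0,1.19,2,0.8,0,0,0,1.36,2.1,0.9,0,0,0,1.53,2.22,1.05,0,0,0,1.66]
  grip: 75

```text
time_s: 29.78
eef_pos: [0.5313, 0.3203, 0.3416]
eef_rot: [0.001, 0.622, 0.783, 0.001]
wrist_force: [-0.9, -0.2, 0.2]
opening: 0.878
grasp_force: 0.0
```

```bash
python3 - <<'E'
from lev import *
c=cam('wrist'); o=ctrl.get_obs(); p=np.array(o['eef_pos']); print(o['time_s'],p,np.degrees(2*np.arctan2(o['eef_rot'][2],o['eef_rot'][1])),o['eef_rot'],o['q'],(np.array([.532,.320,.188])-p)/.05)
print(proj(c,[[.532,.320,.205]])); (rd,s),_=look(c,(0,560,0,420)); print(cv2.minEnclosingCircle(rd.astype(np.float32)),s)
save(c,'w11.png')
E
```

```text
29.825 [0.53175331 0.32095816 0.34148036] 103.3835938464932 [7.18036728e-04 6.19890879e-01 7.84686991e-01 1.05270580e-03] [ 3.52299241e-01  2.15757133e-01  1.34641714e+00 -1.24091123e-04
  1.57687286e+00  1.18710551e-01] [ 0.00493376 -0.01916317 -3.06960712]
[[283.07342691 196.98848197]]
((283.14044189453125, 196.81460571289062), 17.261735916137695) [267 180  34  34 816]
```

Emit:
move_arm:
  plan: [0,0,-0.9,0,0,0,0,0,-1.8,0,0,0,0,0,-2.5,0,0,0,0,0,-2.9,0,0,0,0,0,-3.07,0,0,0,0,0,-3.07,0,0,0]

```text
time_s: 30.58
eef_pos: [0.5317, 0.3202, 0.1884]
eef_rot: [0.0, 0.624, 0.782, 0.0]
wrist_force: [0.1, 0.6, -0.2]
opening: 0.882
grasp_force: 0.0
```

Emit:
move_arm:
  plan: [0,0,0,0,0,0,0,0,0,0,0,0,0,0,0,0,0,0,0,0,0,0,0,0,0,0,0,0,0,0,0,0,0,0,0,0]
  grip: 26

```text
time_s: 31.32
eef_pos: [0.531, 0.3205, 0.1889]
eef_rot: [-0.0, 0.624, 0.782, 0.0]
wrist_force: [-3.8, -0.2, 5.6]
opening: 0.313
grasp_force: 55.3
```

Emit:
move_arm:
  plan: [0.05,-0.215,0.09,0,0,0,0.1,-0.44,0.165,0,0,0,0.15,-0.67,0.21,0,0,0,0.205,-0.9,0.235,0,0,0,0.26,-1.135,0.235,0,0,0,0.31,-1.37,0.21,0,0,0,0.363,-1.6,0.165,0,0,0,0.414,-1.82,0.09,0,0,0,0.46,-2.02,0.006,0,0,0,0.46,-2.02,0.006,0,0,0]

```text
time_s: 32.58
eef_pos: [0.5543, 0.2182, 0.1874]
eef_rot: [-0.0, 0.624, 0.781, -0.0]
wrist_force: [0.2, -0.5, -0.1]
opening: 0.301
grasp_force: 0.0
```

```bash
python3 - <<'E'
from lev import *
c=cam('wrist'); o=ctrl.get_obs(); p=np.array(o['eef_pos']); print(o['time_s'],p,o['opening'],o['grasp_force'])
save(c,'w12.png'); (rd,s),_=look(c,(0,560,0,420)); print(cv2.minEnclosingCircle(rd.astype(np.float32)),s,len(rd))
for a in(.45,.4,.3,.2,0,-.2,-.444):
    P=np.array([.5439,.2687,.097])+.12*(np.sin(a)*ny+[0,0,np.cos(a)]); print(a,proj(c,[P]).round())
E
```

```text
32.625 [0.55434773 0.21872745 0.18773499] 0.3049700542246089 0.0
((282.9468994140625, 151.35760498046875), 45.88660430908203) [ 238  106   90   91 6461] 6461
0.45 [[284.  24.]]
0.4 [[284.  41.]]
0.3 [[284.  77.]]
0.2 [[284. 114.]]
0 [[284. 189.]]
-0.2 [[284. 251.]]
-0.444 [[284. 302.]]
```

Emit:
move_arm:
  plan: [0,0,0.8,0,0,0,0,0,1.8,0,0,0,0,0,2.8,0,0,0,-0.13,0.6,3.05,0,0,0,-0.26,1.24,3.05,0,0,0,-0.26,1.24,3.05,0,0,0,-0.26,1.24,3.05,0,0,0]
  grip: 75

```text
time_s: 33.5
eef_pos: [0.5412, 0.281, 0.3403]
eef_rot: [0.0, 0.623, 0.782, -0.0]
wrist_force: [0.2, -0.2, 0.2]
opening: 0.876
grasp_force: 0.0
```

```bash
python3 - <<'E'
from lev import *
c=cam('wrist'); o=ctrl.get_obs(); p=np.array(o['eef_pos']); print(o['time_s'],p,o['opening'],o['eef_rot'])
save(c,'w13.png'); (rd,s),_=look(c,(0,560,0,420)); b,r=cv2.minEnclosingCircle(rd.astype(np.float32)); print(b,r)
Hn=np.array([.5439,.2687,.097]); f=lambda a:Hn+.12*(np.sin(a)*ny+np.array([0,0,np.cos(a)]))
s=least_squares(lambda a:(proj(c,[f(a[0])])[0]-b),[.1]); print(s.x,s.fun,f(s.x[0])); print((f(s.x[0])-[0,0,.019]-p)/.05)
_,(yl,q)=look(c,(150,420,120,330)); print('yel',q,proj(c,[Hn+.013*ex+.072*(np.sin(-.444)*ny+np.array([0,0,np.cos(-.444)])),Hn+.013*ex]).round(),yl[yl[:,1].argmax()],yl[yl[:,1].argmin()])
E
```

```text
33.55 [0.54137936 0.28061312 0.34027384] 0.8770731717033163 [-1.50959522e-05  6.23660589e-01  7.81695178e-01 -3.44253597e-04]
(282.8043518066406, 201.3963165283203) 18.33919334411621
[0.10251944] [-2.01104262e-01 -7.10812407e-05] [0.54117921 0.28067561 0.21636994]
[-4.00294437e-03  1.24984919e-03 -2.85807796e+00]
yel [ 55 177  26  33  82] [[296. 227.]
 [294. 181.]] [205 329] [230 297]
```

Emit:
move_arm:
  plan: [0,0,-0.9,0,0,0,0,0,-1.8,0,0,0,0,0,-2.4,0,0,0,0,0,-2.75,0,0,0,0,0,-2.88,0,0,0,0,0,-2.88,0,0,0]

```text
time_s: 34.3
eef_pos: [0.5419, 0.281, 0.1972]
eef_rot: [0.0, 0.624, 0.782, 0.0]
wrist_force: [0.2, -0.3, 0.5]
opening: 0.88
grasp_force: 0.0
```

Emit:
move_arm:
  plan: [0,0,0,0,0,0,0,0,0,0,0,0,0,0,0,0,0,0,0,0,0,0,0,0,0,0,0,0,0,0,0,0,0,0,0,0]
  grip: 12

```text
time_s: 35.05
eef_pos: [0.54, 0.2811, 0.198]
eef_rot: [-0.001, 0.623, 0.782, -0.001]
wrist_force: [-8.7, -2.2, 8.6]
opening: 0.316
grasp_force: 58.3
```

Emit:
move_arm:
  plan: [0.055,-0.24,0.01,0,0,0,0.108,-0.474,0,0,0,0,0.16,-0.704,-0.036,0,0,0,0.211,-0.93,-0.094,0,0,0,0.261,-1.15,-0.178,0,0,0,0.261,-1.15,-0.178,0,0,0,0.261,-1.15,-0.178,0,0,0]

```text
time_s: 35.92
eef_pos: [0.5533, 0.2221, 0.189]
eef_rot: [-0.0, 0.624, 0.782, -0.002]
wrist_force: [-7.7, -8.0, 10.4]
opening: 0.297
grasp_force: 57.6
```

```bash
python3 - <<'E'
from lev import *
c=cam('wrist'); o=ctrl.get_obs(); p=np.array(o['eef_pos']); print(o['time_s'],p,o['opening'],o['grasp_force'],o['wrist_force'])
save(c,'w14.png'); (rd,s),_=look(c,(150,420,60,420)); b,r=cv2.minEnclosingCircle(rd.astype(np.float32)); print(b,r)
Hn=np.array([.5439,.2687,.097]); f=lambda a:Hn+.12*(np.sin(a)*ny+np.array([0,0,np.cos(a)]))
s=least_squares(lambda a:(proj(c,[f(a[0])])[0]-b),[-.3]); print(s.x,s.fun)
E
```

```text
35.975 [0.55335594 0.22216161 0.18898914] 0.29556401207219224 57.63323485851288 [-8.57470806 -7.74416566 10.80166131]
(283.04736328125, 282.11053466796875) 38.57297134399414
[-0.29713422] [1.31545942e+00 2.23444347e-04]
```

Emit:
move_arm:
  plan: [0,0,0,0,0,0,0,0,0,0,0,0,0,0,0,0,0,0,0,0,0.6,0,0,0,0,0,1.5,0,0,0,0,0,2.4,0,0,0,0,0,3,0,0,0,0,0,3,0,0,0]
  grip: 75

```text
time_s: 36.98
eef_pos: [0.5558, 0.224, 0.3409]
eef_rot: [0.002, 0.624, 0.782, 0.002]
wrist_force: [0.3, -0.9, 0.6]
opening: 0.877
grasp_force: 0.0
```

```bash
cat >> lev.py <<'E'
Hn=np.array([.5439,.2687,.097]); f=lambda a,r=.12,dx=0:Hn+dx*ex+r*(np.sin(a)*ny+np.array([0,0,np.cos(a)]))
def state(name):
    c=cam('wrist'); o=ctrl.get_obs(); p=np.array(o['eef_pos']); print(o['time_s'],p,o['opening'],o['wrist_force'])
    save(c,name); (rd,s),_=look(c,(150,420,60,420)); b,r=cv2.minEnclosingCircle(rd.astype(np.float32)); print(b,r)
    s=least_squares(lambda a:(proj(c,[f(a[0])])[0]-b),[-.3]); print('lever',s.x,s.fun,f(s.x[0])); 
    print('ptr px', proj(c,[f(-.444,.072,.013),f(-.444,.03,.013)]).round()); return c,p,s.x[0]
def ascii(c,x0,x1,y0,y1,st=2):
    hsv=cv2.cvtColor(c['pixels'],cv2.COLOR_RGB2HSV)
    def ch(h):
        if 12<h[0]<35 and h[1]>110: return 'Y'
        if (h[0]<8 or h[0]>172) and h[1]>150: return 'R'
        if 95<h[0]<130 and h[1]>100: return 'b'
        v=int(h[2]); return '#' if v<70 else ('g' if v<160 else ('-' if v<215 else '.'))
    for v in range(y0,y1,st): print(v,''.join(ch(hsv[v,u]) for u in range(x0,x1)))
E
python3 - <<'E'
from lev import *
c,p,a=state('w15.png'); ascii(c,240,340,130,270,3)
E
```

```text
37.025 [0.5549031  0.22376771 0.33846085] 0.8768553434821958 [ 0.68815498 -0.0374612  -0.77243927]
(278.8807678222656, 184.1358642578125) 17.62410545349121
lever [-0.28392754] [ 0.69327792 -0.00349284] [0.55134743 0.23591999 0.21219552]
ptr px [[294. 168.]
 [293. 143.]]
130 Y-gggggggggggggbbbbbbbbbbbggggggggggggggggggggggggYYYYYggggg-....-gg-....................-----------
133 Y-gggggggggggggbbbbbbbbbbbbgggggggggggggggggggggggYYYYgggggggg----gg-.....................--...-----
136 Y-gggggggggggggbbbbbbbbbbbbbbbbbbbgggggggggggggbgggYYYggggggg-...-gg-...................-.----------
139 Y-ggggggggggggggbbbbbbbbbbbbbbbbbbggggggggggggbbgggYYYgggggg-....-g--....................-----.-----
142 Y--gggggggggggggbbbbbbbbbbbbbbbbbbggggggggggggbbbggYYYgggggg-...--g--..........................-----
145 Y-ggggggggggggggbbbbbbbbbbbbbbbbbbggggggggggggbbbggYYYgggg#gg--.-gg-................................
148 Y-ggggggggggggggbbbbbbbbbbbbbbbbbgggggggggggggbbbgggYYggggggggg-ggg--...............................
151 Y-ggggggggggggggbbbbbbbbbgggggggbgggggggggggggbbbgggYYggggggg---ggg-......................
[... 3405 characters left out ...]
.-------............------------------------------ggggggg-............
253 .-.......................---....--.......................------.----------------ggggg--.............
256 -..............................................................-----------------gggg-...............
259 ----..................--......-------.--.....-...................---------------ggg-................
262 ----..........................--------.-.................-------------........---g--................
265 ggggggggggg---................-...-.----................-----..-------.........----.................
268 gggggggggggggggg--..................---.............-......---...........----------..........--.....
```

Emit:
move_arm:
  plan: [-0.17,0.75,0,0,0,0,-0.34,1.49,0,0,0,0,-0.34,1.49,0,0,0,0,-0.34,1.49,-0.6,0,0,0,-0.34,1.49,-1.4,0,0,0,-0.34,1.49,-2.2,0,0,0,-0.34,1.49,-2.7,0,0,0,-0.34,1.49,-2.87,0,0,0,-0.34,1.49,-2.87,0,0,0]
  grip: 0

```text
time_s: 38.15
eef_pos: [0.5372, 0.2976, 0.1935]
eef_rot: [-0.0, 0.624, 0.782, -0.001]
wrist_force: [0.1, 0.4, -0.2]
opening: 0.002
grasp_force: 0.0
```

Emit:
move_arm:
  plan: [0.06,-0.26,0,0,0,0,0.12,-0.52,0,0,0,0,0.17,-0.75,0,0,0,0,0.21,-0.92,0,0,0,0,0.238,-1.04,0,0,0,0,0.238,-1.04,0,0,0,0,0.238,-1.04,0,0,0,0]

```text
time_s: 39.02
eef_pos: [0.5495, 0.2459, 0.1944]
eef_rot: [0.0, 0.624, 0.782, -0.0]
wrist_force: [-0.0, 0.1, -0.4]
opening: 0.001
grasp_force: 0.0
```

```bash
python3 - <<'E'
from lev import *
c,p,a=state('w16.png'); print('lat',(p-Hn)@ny,(p-Hn)@ex)
E
```

```text
39.075 [0.54948739 0.2460805  0.19439242] 0.005031213051192036 [-0.40926979  0.40338071 -0.49639661]
(282.5946044921875, 368.54052734375) 11.424239158630371
lever [-0.82527416] [-1.0522475  -2.87130676] [0.5634335  0.18272298 0.17840267]
ptr px [[305. 263.]
 [302. 210.]]
lat -0.023295269434892484 0.00043722156297865795
```

Emit:
move_arm:
  plan: [-0.05,0.2,0,0,0,0,-0.1,0.4,0.5,0,0,0,-0.1,0.4,1.5,0,0,0,-0.1,0.4,2.4,0,0,0,0,0,2.9,0,0,0,0.1,-0.44,2.9,0,0,0,0.1,-0.44,2.9,0,0,0,0.1,-0.44,2.9,0,0,0]

```text
time_s: 40.08
eef_pos: [0.5539, 0.2249, 0.3388]
eef_rot: [-0.0, 0.624, 0.782, -0.0]
wrist_force: [-0.8, 0.3, -0.5]
opening: 0.002
grasp_force: 0.0
```

```bash
python3 - <<'E'
from lev import *
c,p,a=state('w17.png'); print('lat',(p-Hn)@ny,(p-Hn)@ex); ascii(c,250,320,120,225,2)
E
```

```text
40.125 [0.55386271 0.22497215 0.33866842] -0.0051557267321269895 [-0.14441057 -0.43362978 -0.10240054]
(281.5, 203.5) 16.80783462524414
lever [-0.42585485] [ 1.28419923 -0.00249914] [0.55488259 0.22035996 0.20628231]
ptr px [[297. 170.]
 [296. 145.]]
lat -0.04484841297260294 2.7293584696260658e-05
120 ggggggggbbbbbbbbbbbbbbbbbbbggggggggggggbbbgggggggbgggg--...----.......
122 ggggggggbbbbbbbbbbbbbbbbbbbgggggggggggggbggYYYYgggggggggg------.......
124 ggggggggbbbbbbbbbbbbbbgggggggggggggggggggggYYYYYggggggg-...-g--.......
126 ggggggggbbbbbbbbbbbbgggggggggggggggggggggggYYYYYgggggg-...-gg-........
128 ggggggggbbbbbbbbbbbggggggggggggggggggggggggYYYYYgggggg-...-gg--.......
130 ggggggggbbbbbbbbbbbbgggggggggggggggggggggggYYYYYgggggg-...-gg--.......
132 ggggggggbbbbbbbbbbbggggggggggggggggggggggggYYYYYgggggg-...-gg--.......
134 gggggggggbbbbbbbbbbbgggggggggggggggggggggggYYYYYggggggg-..-gg-........
136 gggggggggbbbbbbbbbbbbgggbgggggggggggggggggggYYYggggggggg-.--g-........
138 ggggggggbbbbbbbbbbbbbbbbbbbgggggggggggggbgggYYYggggggg-....---........
140 ggggggggbbbbbbbbbbbbbbbbbbbgggggggggggggbbggYYY
[... 2473 characters left out ...]
RRRR-----------..........
208 ---------------ggggggggggRggRR-RR-g-RRRRRRRRRRRR-----.-...............
210 ---------------ggggggggRRggRggR--RRRRRRRRRRRRRRR---...................
212 .----------------gggggggggRgRggRRRRRRRRRRRRRRRR---....................
214 .-..--------------ggggggRggggRRRRRRRRRRRRRRRRR----....................
216 ..............-----ggggggggggRRRRRRRRRRRRRRR---------.................
218 .............--------gggggRRRRRRRRRRRRRRRR------------................
220 .............----...-----gg-RRRRRRRRRR--------------..................
222 ...........-----....---.----------------------------..................
224 -............--..............-----------------------..................
```

Emit:
move_arm:
  plan: [-0.12,0.5,0,0,0,0,-0.22,0.98,0,0,0,0,-0.22,0.98,-0.8,0,0,0,-0.22,0.98,-1.6,0,0,0,-0.22,0.98,-2.4,0,0,0,-0.22,0.98,-2.87,0,0,0,-0.22,0.98,-2.87,0,0,0,-0.16,0.7,-2.87,0,0,0,-0.11,0.5,-2.87,0,0,0,-0.09,0.42,-2.87,0,0,0]

```text
time_s: 41.38
eef_pos: [0.5508, 0.2444, 0.1969]
eef_rot: [0.001, 0.624, 0.781, 0.001]
wrist_force: [1.4, 1.9, -0.6]
opening: -0.005
grasp_force: 1.2
```

```bash
python3 - <<'E'
from lev import *
o=ctrl.get_obs();p=np.array(o['eef_pos']); L=-.0264-(p-Hn)@ny; print(p,(p-Hn)@ny,L*ny/.05)
E
```

```text
[0.55080028 0.24437179 0.19694927] -0.025252385918373824 [ 0.00508504 -0.0223819  -0.        ]
```

Emit:
move_arm:
  plan: [0.014,-0.06,0,0,0,0,0.014,-0.06,0,0,0,0,0.014,-0.06,0,0,0,0,-0.1,0.4,0,0,0,0,-0.1,0.4,0.8,0,0,0,-0.1,0.4,1.8,0,0,0,-0.1,0.4,2.8,0,0,0,-0.1,0.4,2.9,0,0,0,0,0,2.9,0,0,0]

```text
time_s: 42.5
eef_pos: [0.5495, 0.2454, 0.3406]
eef_rot: [0.0, 0.623, 0.782, 0.0]
wrist_force: [0.2, -0.0, -0.9]
opening: 0.001
grasp_force: 0.0
```

Emit:
move_arm:
  plan: [0.05,-0.42,0,0,0,0,0.05,-0.42,0,0,0,0,0.05,-0.42,0,0,0,0]

```text
time_s: 42.88
eef_pos: [0.5522, 0.2234, 0.3398]
eef_rot: [-0.001, 0.624, 0.781, -0.001]
wrist_force: [0.2, -0.5, -0.3]
opening: 0.002
grasp_force: 0.0
```

```bash
python3 - <<'E'
from lev import *
c,p,a=state('w18.png'); print('lat',(p-Hn)@ny,(p-Hn)@ex)
ascii(c,262,312,160,176,1); ascii(c,250,320,176,226,3)
s=least_squares(lambda a:proj(c,[f(a[0],.072,.013)])[0][1:]-171,[-.4]); print('ptr for tip row 171',s.x)
E
```

```text
42.925 [0.55220208 0.2238303  0.34004115] -0.0013469074721127157 [ 0.31931158 -0.45080364  0.60730509]
(284.0169372558594, 205.1525421142578) 16.29108428955078
lever [-0.45654325] [1.3373345  0.00346422] [0.55562031 0.21711288 0.20470981]
ptr px [[299. 168.]
 [298. 143.]]
lat -0.04559397360083289 -0.0018450424859641477
160 ggggggggggggggggggggggggggggggbbgggYYYYYggggggg---
161 ggggggggggggggggggggggggggggg---gggYYYYYgggggg---.
162 ggg---------------gggggggggg------gYYYYYggggg---..
163 gg----------------gggggggggg--..---YYYYYgggg----..
164 gg----------------gggggggggg--..---YYYYYYggg----..
165 gg----------------gggggggggg--..---YYYYYggggg---..
166 g-----------------gggggggggg--..---YYYYYgggggg-...
167 g-----------------gggggggggg--..---YYYYYYggggg-...
168 g-----------------gggggggggg--...--YYYYYYggggg-...
169 ------------------gggggggggg--...--YYYYYggggg--...
170 ------------------ggggggggggg--.---YYYYYggg----...
171 ------------------ggggggggggg---.------gggg---....
172 -----------------gggggggggggg---..-----ggggg--....
173 -----------------gggggggggggg---.....--gggggg-....
174 -----
[... 709 characters left out ...]
--------------ggggggRgggRRggRggRgggRgggggRRggggg----------...-----
203 ------------------ggggggggggggRg-Rgggg-RRRRRRRRRRRRg-----------..----.
206 -----------------ggggggggggggRR-R--RRRRRRRRRRRRRRRR---------..........
209 .-----------------ggggggRgRRgRRgRRRRRRRRRRRRRRRRRRR---................
212 -------------------gggggggRgRRRRRRRRRRRRRRRRRRRRRR---.................
215 ................----ggggRgRRRRRRRRRRRRRRRRRRRRRRR-----................
218 ...............-------gggRRRRRRRRRRRRRRRRRRRRR---------...............
221 -.............----.....-----RRRRRRRRRRRRRRR-----------................
224 g--........................--------------------------.................
ptr for tip row 171 [-0.48548659]
```

Emit:
move_arm:
  plan: [-0.3,0.1,0.2,0,0,-0.17,-0.6,0.2,0.2,0,0,-0.34,-0.9,0.3,0.2,0,0,-0.51,-1.2,0.4,0.2,0,0,-0.68,-1.5,0.5,0.2,0,0,-0.85,-1.8,0.6,0.2,0,0,-1.02,-2.1,0.7,0.2,0,0,-1.19,-2.4,0.8,0.2,0,0,-1.36,-2.7,0.9,0.2,0,0,-1.53,-3.05,0.9,0.2,0,0,-1.66]

```text
time_s: 44.18
eef_pos: [0.3991, 0.2697, 0.3505]
eef_rot: [-0.0, 0.998, 0.066, -0.0]
wrist_force: [-0.5, -0.4, -0.3]
opening: 0.001
grasp_force: 0.0
```

Emit:
move_arm:
  plan: [0,0,0,0,-0.15,0,0,0,0,0,-0.3,0,0,0,0,0,-0.45,0,0,0,0,0,-0.6,0,0,0,0,0,-0.6,0,0,0,0,0,-0.6,0]

```text
time_s: 44.92
eef_pos: [0.4001, 0.2695, 0.3515]
eef_rot: [0.02, 0.953, 0.065, 0.294]
wrist_force: [0.2, -0.5, 0.1]
opening: 0.003
grasp_force: 0.0
```

```bash
python3 - <<'E'
from lev import *
c=cam('wrist'); save(c,'w19.png'); print(c['o'],proj(c,[f(0,0),f(-.457)]).round())
x,y=proj(c,[f(0,0)])[0].astype(int); ascii(c,x-20,x+70,y-60,y+10,2)
p,q,g,b,t=fit(c,(x-20,x+100,y-75,y+25)); print('dH',p[:2],'lever',p[2],'ptr',p[3],g[0]); print(q.round(1),b,t)
E
```

```text
[0.38794058 0.28022492 0.51519979] [[282. 181.]
 [342. 140.]]
121 .............--ggggggggggggggggggggggggg--.............................---................
123 ..............--ggggggggggggggggggggggg--.................................................
125 ...............---gggggggggggggggggggg--..................................................
127 ................---ggggggggggggggggg---...................................------RRRRRR....
129 ................-----gggggggggggggg--...................................---RRRRRRRRRRRRRRR
131 .............------------ggg--------..................................---RRRRRRRRRRRRRRRRR
133 ............-----------------------..................................---RRRRRRRRRRRRRRRRRR
135 ............-------------------.....................................---RRRRRRRRRRRRRRRRRRR
137 ............------------------......................................-g-RRRRRRRRRRRRRRRRRRR
139 ...........------------------......................................--g-RRRRRRRRRRRRRRRRRRR
141 .........--------------------.....................................--gggRRRRRRRRRRRRR
[... 1826 characters left out ...]
bbbggggggggggggggggggggbbbbbbbbbbbbbbb--....................-------------------.
183 bbbbbbbbbbbbbggggggggggggggggggggbbbbbbbbbbbbbbbb--....................-------------------
185 bbbbbbbbbbbbbgggggggggggggggggggbbbbbbbbbbbbbbbbb--...........-...........----------------
187 bbbbbbbbbbbbbggggggggggggggggggbbbbbbbbbbbbbbbbbbg--...............----.....--------------
189 bbbbbbbbbbbbbbgggggggggggggggbbbbbbbbbbbbbbbbbbbbgg-.............-------------------------
dH [0.00887994 0.01161991] lever -0.4975330510225939 ptr -0.5028670015636502 [0.54245252 0.27254121 0.097     ]
[ 0.4 -1.7 -0.3  2.1  0.4  0.   0.  -0.4 -0.  -0.  -0.1  0.3  0.4  0.6] [341.68182373 143.22727966] [312.         147.33333333]
```

```bash
python3 -c "
from bench import ctrl
print(ctrl.hand_in())"
```

```text
the job is handed in; nothing more can be done
None
```

The job is handed in: the block lies flat in the tray, the upper pad is back on the lower one with tabs matching to about 1–2 mm sideways (lengthwise checked only to about 5 mm), and the lever is within about 0.03 rad of the pointer; it slipped out of the gripper twice, so I finished it by pushing the ball with the closed fingers.

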